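# Build up two sectional hat blocks

## Task

Put together the two small sectional hat blocks on the milliner's table. On the dark brown stand stack the red drum, then the yellow drum, then the aluminium dome on top; on the white stand stack the green drum, then the pale wooden cap. Each section must sit upright and flat, seated over the spigot below it; leave the bead jar and the brass weight where they are.

Things in the scene. Friction and masses are not known exactly. Their poses are not given: they have to be found in the camera images.
- dark_stand: Dark brown turned wooden hat-block stand, fixed: round foot 96 mm in diameter, narrow waist, flat round top 64 mm in diameter, 50 mm above the table, with a pale wooden spigot in its middle (18 mm wide at root, 12 at tip, 7 mm tall). Origin: centre of underside, on the table; z up.
- white_stand: White-painted turned wooden hat-block stand, fixed: round foot 96 mm in diameter, narrow waist, flat round top 64 mm in diameter, 50 mm above the table, with a pale wooden spigot in its middle (18 mm wide at root, 12 at tip, 7 mm tall). Origin: centre of underside, on the table; z up.
- red_drum: Red drum, loose, starts upright on the table: painted wooden cylinder 60 mm in diameter, 36 mm tall to its flat top face, 90 g; pale wooden spigot mid-top (18 mm wide at root, 12 at tip, 7 mm tall). Underside: round socket 36 mm wide, 10 mm deep, fits over a spigot with 9 mm play all round, so the rim rests flat on the face below. Origin: centre of underside; z up.
- yellow_drum: Yellow drum, loose, starts upright on the table: painted wooden cylinder 57 mm in diameter, 36 mm tall to its flat top face, 90 g; pale wooden spigot mid-top (18 mm wide at root, 12 at tip, 7 mm tall). Underside: round socket 36 mm wide, 10 mm deep, fits over a spigot with 9 mm play all round, so the rim rests flat on the face below. Origin: centre of underside; z up.
- green_drum: Green drum, loose, starts upright on the table: painted wooden cylinder 60 mm in diameter, 36 mm tall to its flat top face, 90 g; pale wooden spigot mid-top (18 mm wide at root, 12 at tip, 7 mm tall). Underside: round socket 36 mm wide, 10 mm deep, fits over a spigot with 9 mm play all round, so the rim rests flat on the face below. Origin: centre of underside; z up.
- dome: Bare aluminium dome, loose, starts upright on the table: 54 mm in diameter, straight-sided up to 36 mm, rounded above, 55 mm tall in all, 130 g, no spigot. Underside: round socket 36 mm wide, 10 mm deep, fits over a spigot with 9 mm play all round, so the rim rests flat on the face below. Origin: centre of underside; z up.
- wood_cap: Pale unpainted wooden cap, loose, starts upright on the table: 52 mm in diameter, straight-sided up to 34 mm, bevelled above to a flat top 42 mm wide, 40 mm tall in all, 80 g, no spigot. Underside: round socket 36 mm wide, 10 mm deep, fits over a spigot with 9 mm play all round, so the rim rests flat on the face below. Origin: centre of underside; z up.
- bead_jar: Bystander, loose: closed amber glass jar with a black lid, 50 mm in diameter, 60 mm tall. Origin: centre of the underside. Not part of the job.
- brass_weight: Bystander, loose: brass pattern weight, a disc 60 mm in diameter with a small knob on it, 48 mm tall in all. Origin: centre of the underside. Not part of the job.
There are look-alikes about, which are no part of the job. What is shaped like the wood_cap but blue or purple is not meant.

How it is judged:
By the outcome, as a careful person would: the job done as asked, in the order asked, and still so for the second after the job is handed in, with the robot touching nothing.
It also fails if it takes over 128 s, if anything falls off the work surface, if the arm or the gripper's body presses on something with over 40 N, if the wrist force passes 120 N, or if a joint passes its speed limit or range.

## Robot

A 6-joint arm with a two-finger parallel gripper is mounted at the origin on the work surface. World frame = base frame: x ahead of the robot, y to its left, z up, the work surface at z = 0. Lengths are in m, angles in rad, forces in N, time in s.
With the tool pointing down it reaches from about 0.225 to 0.875 m from the base axis. Payload 3.4 kg.
Tool frame: the origin (TCP) lies between the finger pads; the fingertips stand 19 mm ahead of it and the grasp point (between the pads) is the TCP; z points along the fingers, y is the line along which they close (so a half turn about z gives the same grasp; the last joint's range is limited). The gripper opens to 85 mm and grips with 20 to 120 N. Pads are 22 mm wide; open, the fingers measure 114 mm over their backs; the gripper's body (76 mm by 85 mm) begins 54 mm behind the grasp point. The pads swing forward as they close: fully open they stand 13 mm farther back than shut.
Start: joints at [-1.304, 0.276, 1.505, -0, 1.361, -0.121], TCP at [0.217, -0.532, 0.25] pointing down, gripper open.
Joint ranges: [-2.89, 2.89], [-0.75, 2.08], [0.22, 2.7], [-1.18, 4.32], [0.11, 2.71], [-2.7, 2.7]. Speed limits (rad/s): [2.57, 2.57, 3.14, 3.14, 3.14, 3.14].

## Interface

Orientations are given as a unit quaternion [w, x, y, z].
In Python, from rig import get_state, imaging, ticket gives the robot as it stands. The module is installed in compiled form; this text tells all that it offers.
- The arm moves only by the shell command python3 -m inch 'ROWS' [FORCE]. ROWS is JSON, a list of rows, each an object with "claw": the opening, from -1 (shut) to 1 (fully open); "travel": the shift along the world's x, y, z in units of 200 mm (1.0 is 200 mm), a list of three; "turn": the turn about the world's z in units of 180 degrees (1.0 is 180 degrees). A call has 1 to 5 rows; each row is the pose to reach, as a shift and turn from the pose commanded when the call began, turning the shorter way round; what a row does not reach only later rows make up. A row lasts 1/10 s, in which the tool goes at most 50 mm and 8.59 degrees, less where a joint would pass 70% of its speed; a pose out of reach is approached as far as the arm can. A call with a number of a shift or a turn outside -1 to 1 is refused whole. A call with a gripper value outside its range is refused whole. The fingers move at their own pace and stop on an object; FORCE is the grip in N (left out, the last holds). Time passes only in rows, so rows that repeat a pose let the fingers close. It gives the time, the measured TCP pose, the force, the opening and the grip force at its end, in the units of the state.
- get_state(): the state, without advancing time (a new reading comes with each control period).
- imaging.get_image(name): name is "scene" or "side" or "wrist"; returns the picture (480x640x3 uint8, red, green, blue); there is no depth.
- imaging.camera_params(name): a dict with "camera_matrix" (3x3 intrinsics, pixels), "k1" (the pictures are not rectified: a ray, as slopes to the right and down, at radius r is drawn at 1 + k1 r^2 times it, then the intrinsics apply), "cam_to_world" (4x4, takes a point from camera to world coordinates); the wrist camera has in their place "T_tool_cam" (4x4, takes a point from camera to tool coordinates, whose origin is the TCP and whose axes are the flange's). Camera axes: x right, y down, z forward; pixel columns grow to the right and rows downward; lengths in m; the calibration is good to about 2 mm. A picture is of the moment at which its call begins: read the wrist's pose just before it. camera_params takes no time and is no camera call.
- ticket.sign_off(): hands the job in; it is judged then, once.
The state is a dict: "clock": time; "qpos": joint angles; "qd": joint speeds; "effort": joint torques, N m; "position": TCP position; "ee_rot": TCP orientation; "contact_force": force on the tool from outside, world axes, zero at the start; "moment": the same for the moment, N m; "width": finger opening in m; "gripper_force": force on a finger pad.
Only numpy, scipy, OpenCV 4.12 (cv2) and the standard library are available. Lean on these libraries where they do the work, as an engineer would, in place of code of your own. Each camera call takes 0.05 s, during which the arm holds its last target. There are 200 camera calls.

## Working session

There is one attempt and no reset: what is moved stays moved. The work goes in short steps, Python scripts to look and compute and a shell command to move; the robot and the scene stay as the last step left them, time stands still between calls to the robot, and variables do not carry over. Pictures are saved under pics/ and viewed, at most 14 in all, crops included, and the job is handed in when it is done.

```bash
mkdir -p pics; python3 - <<'E'
from rig import get_state, imaging
import cv2, numpy as np
np.set_printoptions(precision=4,suppress=True)
print(get_state())
for n in ("scene","side","wrist"):
    im=imaging.get_image(n); cv2.imwrite(f"pics/{n}0.png",im[:,:,::-1]); print(n,imaging.camera_params(n))
E
```

```text
{'clock': 0.0, 'qpos': array([-1.304 ,  0.2766,  1.5062,  0.    ,  1.3607, -0.121 ]), 'qd': array([ 0.0011, -0.0007,  0.0019, -0.0007, -0.0009, -0.0009]), 'effort': array([  0.0005, -41.677 , -24.5805,   0.0001,   0.0113,   0.    ]), 'position': array([ 0.2173, -0.5318,  0.2494]), 'ee_rot': array([-0.0009,  0.9813,  0.1927, -0.0001]), 'contact_force': array([ 0.0842,  0.0699, -1.2579]), 'moment': array([-0.0345,  0.0003, -0.0264]), 'gripper_force': 0.0, 'width': 0.0852355726669172}
scene {'camera_matrix': array([[581.2578,   0.    , 319.48  ],
       [  0.    , 581.2578, 240.3839],
       [  0.    ,   0.    ,   1.    ]]), 'k1': 0.04755525802557327, 'cam_to_world': array([[ 0.187 ,  0.8509, -0.4909,  1.2213],
       [ 0.9824, -0.1633,  0.0913, -0.1425],
       [-0.0025, -0.4993, -0.8664,  1.3313],
       [ 0.    ,  0.    ,  0.    ,  1.    ]])}
side {'camera_matrix': array([[620.7419,   0.    , 325.8397],
       [  0.    , 620.7419, 230.1068],
       [  0.    ,   0.    ,   1.    ]]), 'k1': 0.052875248502520115, 'cam_to_world': array([[-0.8359, -0.3641,  0.4108, -0.0421],
       [-0.5486,  0.5787, -0.6034,  0.7663],
       [-0.0181, -0.7298, -0.6835,  0.8797],
       [ 0.    ,  0.    ,  0.    ,  1.    ]])}
wrist {'camera_matrix': array([[428.6871,   0.    , 324.0548],
       [  0.    , 428.6871, 242.4993],
       [  0.    ,   0.    ,   1.    ]]), 'k1': -0.1053215043026276, 'T_tool_cam': array([[ 0.    , -0.9559, -0.2935,  0.0745],
       [ 1.    ,  0.0004, -0.0011,  0.0004],
       [ 0.0012, -0.2935,  0.9559, -0.123 ],
       [ 0.    ,  0.    ,  0.    ,  1.    ]])}
```

View pics/scene0.png

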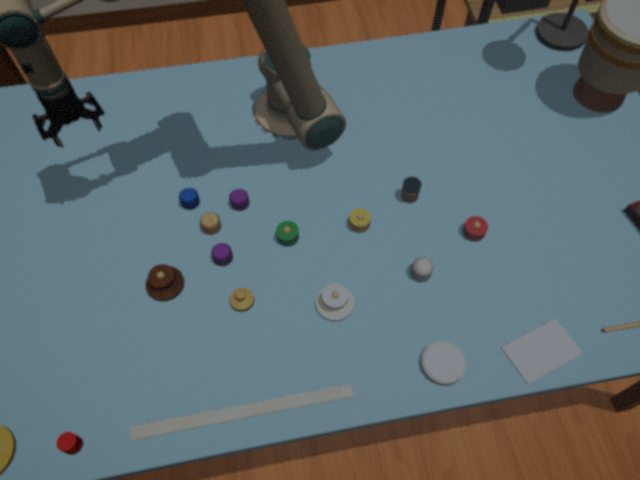

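View pics/side0.png

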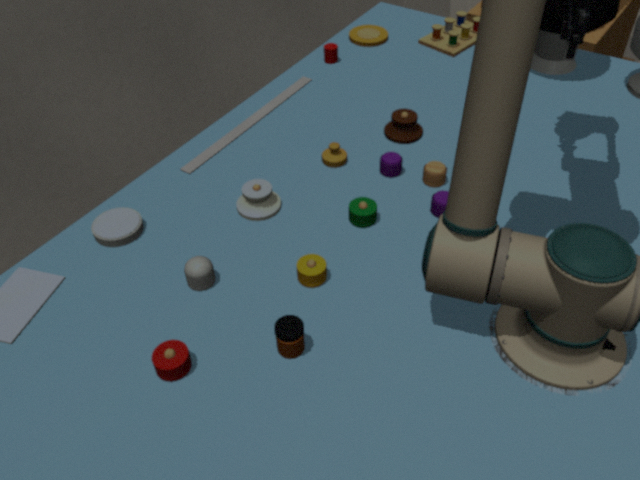

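Scene view: dark stand (164,280), white stand (335,298), red drum (476,227), yellow drum (360,218), green drum (288,232), dome (422,267), pale cap (210,222), jar (411,188), weight (242,298).
Could be mistaken: for the cap: blue (189,197), purple (239,198) and (222,253), against pale (210,222), which I choose. For the red drum: the spool at (68,442). For the yellow drum: the brass weight (242,298). For the white stand: the plate (443,362).
Next is one close composite crop of both views.

```bash
cat > h.py <<'E'
import numpy as np, cv2
from rig import get_state, imaging
from scipy.spatial.transform import Rotation as R
np.set_printoptions(precision=4,suppress=True)
def rays(p,uv,T):
    uv=np.array(uv,float).reshape(-1,1,2)
    n=cv2.undistortPoints(uv,p["camera_matrix"],np.array([p["k1"],0,0,0,0.]))[:,0]
    d=np.c_[n,np.ones(len(n))]@T[:3,:3].T
    return T[:3,3],d/np.linalg.norm(d,axis=1)[:,None]
def ext(name): p=imaging.camera_params(name); return p,p["cam_to_world"]
def wristT(s):
    p=imaging.camera_params("wrist"); T=np.eye(4); q=s["ee_rot"]
    T[:3,:3]=R.from_quat([q[1],q[2],q[3],q[0]]).as_matrix(); T[:3,3]=s["position"]
    return p,T@p["T_tool_cam"]
def tri(c1,d1,c2,d2):
    A=np.c_[d1,-d2]; t=np.linalg.lstsq(A,c2-c1,rcond=None)[0]
    a,b=c1+t[0]*d1,c2+t[1]*d2; return (a+b)/2,np.linalg.norm(a-b)
def atz(c,d,z): return c+d*((z-c[2])/d[2])
def project(p,T,X):
    Ti=np.linalg.inv(T); r,_=cv2.Rodrigues(Ti[:3,:3])
    return cv2.projectPoints(np.array(X,float).reshape(-1,1,3),r,Ti[:3,3],p["camera_matrix"],np.array([p["k1"],0,0,0,0.]))[0][:,0]
E
python3 - <<'E'
import cv2,numpy as np
P={"red":((476,227),(171,360)),"yel":((360,218),(311,270)),"grn":((288,232),(363,211)),"dome":((422,267),(199,271)),"cap":((210,222),(434,173)),"dark":((164,280),(404,122)),"white":((335,298),(257,197))}
S=cv2.imread("pics/scene0.png"),cv2.imread("pics/side0.png")
rows=[]
for i in (0,1):
    t=[]
    for k,v in P.items():
        x,y=v[i]; c=S[i][y-25:y+25,x-25:x+25]; c=cv2.resize(c,(200,200),interpolation=cv2.INTER_CUBIC)
        cv2.putText(c,f"{k} {x-25},{y-25}",(3,195),0,.45,(0,0,255),1); 
        for g in range(0,200,40): c[::6,g]=255; c[g,::6]=255
        t.append(c)
    t.append(np.zeros_like(c)); rows+= [np.hstack(t[:4]),np.hstack(t[4:])]
a=np.vstack(rows); cv2.imwrite("pics/crops.png",cv2.resize(a,(600,600)))
E
```

```text
(no output)
```

View pics/crops.png

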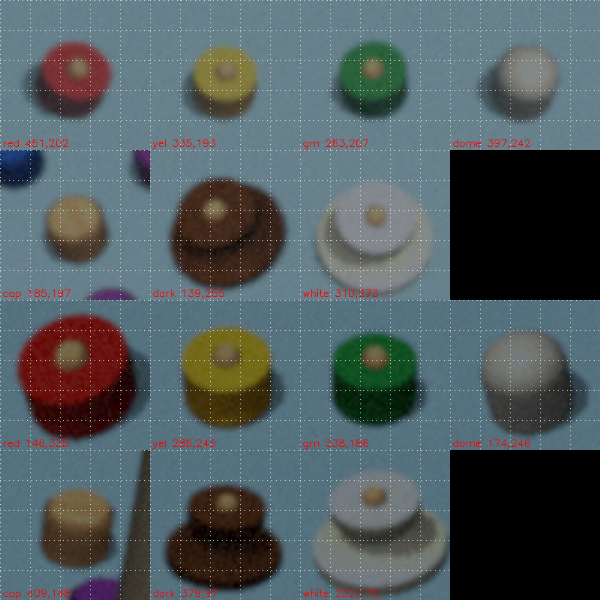

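The crops confirm the choices. The pale cap has a bevelled top, unlike its blue and purple neighbours, and the drums have spigots. Now I'll triangulate the spigots and tops.

```bash
python3 - <<'E'
from h import *
P={"red":((477.7,225),(169.3,352.7)),"yel":((360,216.7),(311.3,263)),"grn":((287.3,229.3),(362.7,204.7)),"dome":((422.3,266),(199,265.3)),"cap":((210,218.7),(435.3,165.7)),"dark":((160.3,274.7),(405,114)),"white":((335.3,294.7),(256.3,187)),
"jar":((412,184),(289,324)),"weight":((242,295),(335,147)),"purp1":((239,197),(443,200)),"purp2":((222,250),(391,158))}
p,T=ext("scene");q,U=ext("side")
for k,(a,b) in P.items():
    c,d=rays(p,a,T);e,f=rays(q,b,U)
    X,g=tri(c,d[0],e,f[0]); print(k,X,"gap %.4f reach %.3f"%(g,np.hypot(*X[:2])))
E
```

```text
red [0.5202 0.4058 0.0375] gap 0.0004 reach 0.660
yel [0.4377 0.1122 0.0371] gap 0.0008 reach 0.452
grn [ 0.4408 -0.0818  0.0385] gap 0.0011 reach 0.448
dome [0.6106 0.2318 0.0401] gap 0.0004 reach 0.653
cap [ 0.3716 -0.2758  0.0412] gap 0.0008 reach 0.463
dark [ 0.5184 -0.4089  0.0526] gap 0.0004 reach 0.660
white [0.6524 0.0019 0.0521] gap 0.0013 reach 0.652
jar [0.377  0.2663 0.0601] gap 0.0001 reach 0.462
weight [ 0.6015 -0.2218  0.0371] gap 0.0042 reach 0.641
purp1 [ 0.311  -0.1929  0.0299] gap 0.0016 reach 0.366
purp2 [ 0.4698 -0.2546  0.0379] gap 0.0009 reach 0.534
```

Measured heights agree with the text: spigots about 38 mm on the drums and 52 mm on the stands, cap top 41 mm. All points are in reach. I start with the green drum.

```bash
R='{"claw":1,"travel":[0,0,0],"turn":0}'; 
python3 -m inch '[{"claw":1,"travel":[0.37,0.75,-0.13],"turn":0},{"claw":1,"travel":[0.37,0.75,-0.13],"turn":0},{"claw":1,"travel":[0.37,0.75,-0.13],"turn":0},{"claw":1,"travel":[0.37,0.75,-0.13],"turn":0}]' 60
python3 -m inch '[{"claw":1,"travel":[0.37,0.75,-0.13],"turn":0},{"claw":1,"travel":[0.37,0.75,-0.13],"turn":0},{"claw":1,"travel":[0.37,0.75,-0.13],"turn":0},{"claw":1,"travel":[0.37,0.75,-0.13],"turn":0}]' 
python3 -m inch '[{"claw":1,"travel":[0.37,0.75,-0.13],"turn":0},{"claw":1,"travel":[0.37,0.75,-0.13],"turn":0},{"claw":1,"travel":[0.37,0.75,-0.13],"turn":0},{"claw":1,"travel":[0.37,0.75,-0.13],"turn":0},{"claw":1,"travel":[0.37,0.75,-0.13],"turn":0}]'
python3 - <<'E'
from h import *
s=get_state(); im=imaging.get_image("wrist"); cv2.imwrite("pics/w1.png",im[:,:,::-1])
p,T=wristT(s); print(s["position"],s["clock"],project(p,T,[[.4408,-.0818,.043],s["position"]]))
E
```

```text
clock: 0.55
position: [0.2919, -0.3775, 0.2233]
ee_rot: [-0.002, 0.981, 0.194, 0.0]
contact_force: [0.0, -0.7, -0.1]
width: 0.0854
gripper_force: 0.0
clock: 0.95
position: [0.3655, -0.2281, 0.1974]
ee_rot: [-0.002, 0.981, 0.194, -0.0]
contact_force: [-0.1, 0.0, 0.6]
width: 0.0853
gripper_force: 0.0
clock: 1.45
position: [0.4398, -0.0799, 0.1717]
ee_rot: [-0.001, 0.981, 0.195, -0.0]
contact_force: [-0.2, 0.1, -0.0]
width: 0.0854
gripper_force: 0.0
[ 0.4398 -0.0799  0.1717] 1.45 [[327.6497 237.6731]
 [323.1611 349.6477]]
```

View pics/w1.png

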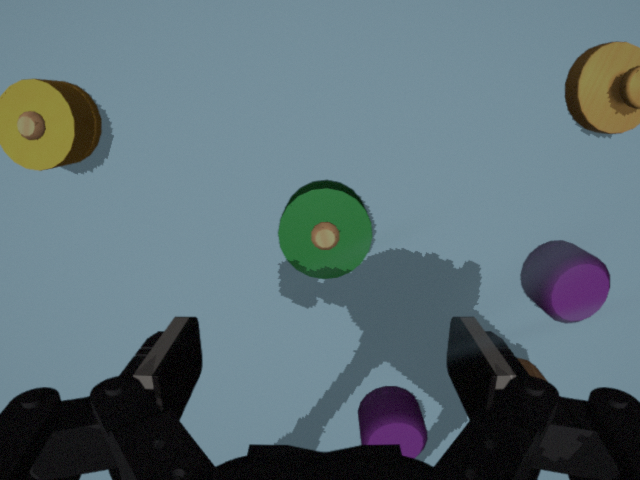

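The wrist view shows the green spigot at (324,236), 2 mm from my estimate, with the gripper almost exactly above it. Descend, grip and lift.

```bash

python3 -m inch '[{"claw":1,"travel":[0.005,0,-0.4],"turn":0},{"claw":1,"travel":[0.005,0,-0.4],"turn":0},{"claw":1,"travel":[0.005,0,-0.73],"turn":0},{"claw":1,"travel":[0.005,0,-0.73],"turn":0},{"claw":1,"travel":[0.005,0,-0.73],"turn":0}]' 50
python3 -m inch '[{"claw":-0.3,"travel":[0,0,0],"turn":0},{"claw":-0.3,"travel":[0,0,0],"turn":0},{"claw":-0.3,"travel":[0,0,0],"turn":0},{"claw":-0.3,"travel":[0,0,0],"turn":0},{"claw":-0.3,"travel":[0,0,0],"turn":0}]' 50
```

```text
clock: 2.0
position: [0.438, -0.083, 0.0242]
ee_rot: [-0.001, 0.981, 0.192, -0.003]
contact_force: [-0.4, 0.1, 0.7]
width: 0.0853
gripper_force: 0.0
clock: 2.5
position: [0.4417, -0.0832, 0.028]
ee_rot: [0.001, 0.981, 0.193, 0.002]
contact_force: [-1.7, -3.0, 7.6]
width: 0.0583
gripper_force: 54.2
```

Width 58 mm with 54 N shows the drum is held. The slight upward force means the tips brushed the table, so I'll grip about 4 mm higher next time. Lift and look at the white stand from just short of it.

```bash

python3 -m inch '[{"claw":-0.3,"travel":[0,0,0.25],"turn":0},{"claw":-0.3,"travel":[0,0,0.5],"turn":0},{"claw":-0.3,"travel":[0,0,0.72],"turn":0},{"claw":-0.3,"travel":[0.2,0.08,0.72],"turn":0},{"claw":-0.3,"travel":[0.4,0.16,0.72],"turn":0}]'
python3 -m inch '[{"claw":-0.3,"travel":[0.38,0.15,0],"turn":0},{"claw":-0.3,"travel":[0.38,0.15,0],"turn":0},{"claw":-0.3,"travel":[0.38,0.15,0],"turn":0},{"claw":-0.3,"travel":[0.38,0.15,0],"turn":0}]'
python3 - <<'E'
from h import *
s=get_state(); im=imaging.get_image("wrist"); cv2.imwrite("pics/w2.png",im[:,:,::-1])
p,T=wristT(s); print(s["position"],s["width"],project(p,T,[[.6524,.0019,.057],s["position"]]))
E
```

```text
clock: 3.0
position: [0.522, -0.0505, 0.174]
ee_rot: [0.002, 0.981, 0.192, 0.003]
contact_force: [0.4, -0.2, -1.5]
width: 0.0579
gripper_force: 54.9
clock: 3.4
position: [0.5961, -0.02, 0.1702]
ee_rot: [0.0, 0.981, 0.193, -0.001]
contact_force: [-0.5, 0.7, -0.6]
width: 0.0588
gripper_force: 54.9
[ 0.5961 -0.02    0.1702] 0.058790510289432836 [[325.8051 138.8598]
 [323.1573 349.6505]]
```

View pics/w2.png

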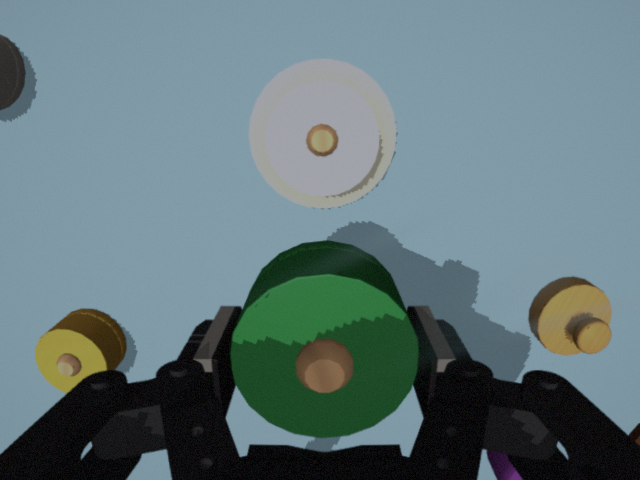

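```bash
python3 - <<'E'
from h import *
s=get_state(); p,T=wristT(s); print(s["position"])
for uv,z in (((322,140),.057),((325,366),s["position"][2]+.015),((68,365),.043)):
    c,d=rays(p,uv,T); print(uv,atz(c,d[0],z))
E
```

```text
[ 0.5953 -0.0203  0.1703]
(322, 140) [0.6501 0.0032 0.057 ]
(325, 366) [ 0.5988 -0.0195  0.1853]
(68, 365) [0.4396 0.1125 0.043 ]
```

The white stand's spigot at (322,140) gives (0.650, 0.003), matching the first measure. The held drum's spigot at (325,366) is centred within about 3 mm. Shift, lower and check the force.

```bash

python3 -m inch '[{"claw":-0.3,"travel":[0.255,0.11,0],"turn":0},{"claw":-0.3,"travel":[0.255,0.11,0],"turn":0},{"claw":-0.3,"travel":[0.255,0.11,-0.2],"turn":0},{"claw":-0.3,"travel":[0.255,0.11,-0.4],"turn":0},{"claw":-0.3,"travel":[0.255,0.11,-0.4],"turn":0}]'
python3 -m inch '[{"claw":-0.3,"travel":[0,0,-0.03],"turn":0},{"claw":-0.3,"travel":[0,0,-0.05],"turn":0},{"claw":-0.3,"travel":[0,0,-0.05],"turn":0},{"claw":-0.3,"travel":[0,0,-0.05],"turn":0}]'
```

```text
clock: 3.95
position: [0.6417, 0.0015, 0.0854]
ee_rot: [-0.002, 0.981, 0.192, -0.006]
contact_force: [-1.9, -0.2, -1.8]
width: 0.0584
gripper_force: 54.9
clock: 4.35
position: [0.6483, 0.0015, 0.0819]
ee_rot: [0.0, 0.981, 0.193, 0.001]
contact_force: [-0.4, -0.7, -0.7]
width: 0.0585
gripper_force: 54.9
```

```bash

python3 -m inch '[{"claw":-0.3,"travel":[0,0,-0.02],"turn":0},{"claw":-0.3,"travel":[0,0,-0.02],"turn":0},{"claw":-0.3,"travel":[0,0,-0.02],"turn":0},{"claw":-0.3,"travel":[0,0,-0.02],"turn":0}]'
python3 -m inch '[{"claw":-0.3,"travel":[0,0,-0.01],"turn":0},{"claw":-0.3,"travel":[0,0,-0.01],"turn":0},{"claw":-0.3,"travel":[0,0,-0.01],"turn":0}]'
```

```text
clock: 4.75
position: [0.6486, 0.0016, 0.0781]
ee_rot: [0.001, 0.981, 0.193, 0.002]
contact_force: [-0.1, -0.7, 5.8]
width: 0.0587
gripper_force: 55.5
clock: 5.05
position: [0.6487, 0.0016, 0.0781]
ee_rot: [0.001, 0.981, 0.193, 0.002]
contact_force: [-3.9, -0.0, 13.6]
width: 0.0586
gripper_force: 56.7
```

Contact came at TCP z 0.078, so the drum's underside is at 50 mm and it is seated. Release, rise and go to the pale cap.

```bash

python3 -m inch '[{"claw":1,"travel":[0,0,0.01],"turn":0},{"claw":1,"travel":[0,0,0.01],"turn":0},{"claw":1,"travel":[0,0,0.01],"turn":0},{"claw":1,"travel":[0,0,0.01],"turn":0},{"claw":1,"travel":[0,0,0.01],"turn":0}]'
python3 -m inch '[{"claw":1,"travel":[0,0,0.25],"turn":0},{"claw":1,"travel":[0,0,0.47],"turn":0},{"claw":1,"travel":[0,0,0.47],"turn":0},{"claw":1,"travel":[0,0,0.47],"turn":0}]'
python3 -m inch '[{"claw":1,"travel":[-0.69,-0.69,0],"turn":0},{"claw":1,"travel":[-0.69,-0.69,0],"turn":0},{"claw":1,"travel":[-0.69,-0.69,0],"turn":0},{"claw":1,"travel":[-0.69,-0.69,0],"turn":0}]'
python3 -m inch '[{"claw":1,"travel":[-0.69,-0.69,0],"turn":0},{"claw":1,"travel":[-0.69,-0.69,0],"turn":0},{"claw":1,"travel":[-0.69,-0.69,0],"turn":0},{"claw":1,"travel":[-0.69,-0.69,0],"turn":0},{"claw":1,"travel":[-0.69,-0.69,0],"turn":0}]'
python3 - <<'E'
from h import *
s=get_state(); im=imaging.get_image("wrist"); cv2.imwrite("pics/w3.png",im[:,:,::-1])
p,T=wristT(s); print(s["position"],s["width"],project(p,T,[[.3716,-.2758,.040],s["position"]]))
E
```

```text
clock: 5.55
position: [0.6473, 0.0017, 0.0758]
ee_rot: [-0.0, 0.981, 0.193, -0.0]
contact_force: [0.5, -0.3, -0.4]
width: 0.0858
gripper_force: 0.0
clock: 5.95
position: [0.648, 0.0016, 0.1715]
ee_rot: [0.0, 0.981, 0.193, 0.001]
contact_force: [0.0, 0.5, -0.8]
width: 0.0854
gripper_force: 0.0
clock: 6.35
position: [0.5064, -0.1369, 0.1681]
ee_rot: [-0.001, 0.981, 0.193, -0.002]
contact_force: [-0.9, -1.0, 1.0]
width: 0.0857
gripper_force: 0.0
clock: 6.85
position: [0.367, -0.2767, 0.1686]
ee_rot: [-0.001, 0.982, 0.19, -0.002]
contact_force: [-0.6, -0.1, -0.4]
width: 0.0853
gripper_force: 0.0
[ 0.367  -0.2767  0.1686] 0.08532281475180038 [[325.7741 230.2057]
 [323.1451 349.6522]]
```

View pics/w3.png

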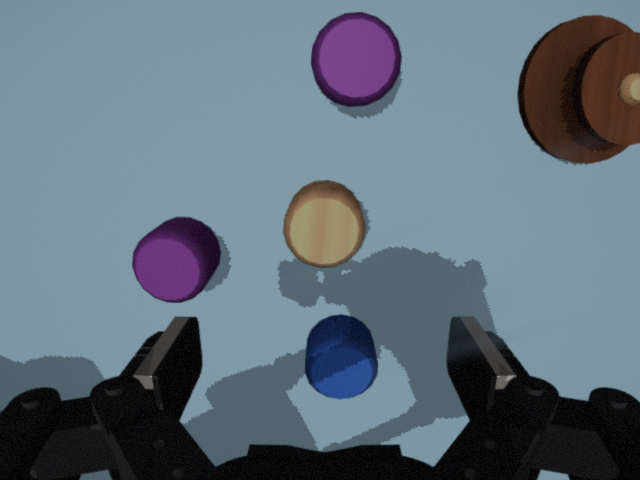

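The pale cap's top is at (325,228), within 1 mm of the prediction. The purple cap at (175,260) and the blue cap at (342,355) are clear of the fingers. Grip it.

```bash

python3 -m inch '[{"claw":1,"travel":[0.025,0.005,-0.25],"turn":0},{"claw":1,"travel":[0.025,0.005,-0.5],"turn":0},{"claw":1,"travel":[0.025,0.005,-0.7],"turn":0},{"claw":1,"travel":[0.025,0.005,-0.7],"turn":0},{"claw":1,"travel":[0.025,0.005,-0.7],"turn":0}]' 50
python3 -m inch '[{"claw":-0.4,"travel":[0,0,0],"turn":0},{"claw":-0.4,"travel":[0,0,0],"turn":0},{"claw":-0.4,"travel":[0,0,0],"turn":0},{"claw":-0.4,"travel":[0,0,0],"turn":0},{"claw":-0.4,"travel":[0,0,0],"turn":0}]' 50
python3 -m inch '[{"claw":-0.4,"travel":[0,0,0.25],"turn":0},{"claw":-0.4,"travel":[0,0,0.5],"turn":0},{"claw":-0.4,"travel":[0,0,0.72],"turn":0},{"claw":-0.4,"travel":[0,0,0.72],"turn":0},{"claw":-0.4,"travel":[0,0,0.72],"turn":0}]'
python3 -m inch '[{"claw":-0.4,"travel":[0.56,0.64,0.1],"turn":0},{"claw":-0.4,"travel":[0.56,0.64,0.1],"turn":0},{"claw":-0.4,"travel":[0.56,0.64,0.1],"turn":0},{"claw":-0.4,"travel":[0.56,0.64,0.1],"turn":0}]'
python3 -m inch '[{"claw":-0.4,"travel":[0.56,0.63,0.1],"turn":0},{"claw":-0.4,"travel":[0.56,0.63,0.1],"turn":0},{"claw":-0.4,"travel":[0.56,0.63,0.1],"turn":0},{"claw":-0.4,"travel":[0.56,0.63,0.1],"turn":0},{"claw":-0.4,"travel":[0.56,0.63,0.1],"turn":0}]'
python3 - <<'E'
from h import *
s=get_state(); im=imaging.get_image("wrist"); cv2.imwrite("pics/w4.png",im[:,:,::-1])
p,T=wristT(s); print(s["position"],s["width"],project(p,T,[[.6505,.003,.093],s["position"]]))
E
```

```text
clock: 7.4
position: [0.3766, -0.2721, 0.0297]
ee_rot: [-0.001, 0.981, 0.193, -0.001]
contact_force: [0.1, -0.9, 0.9]
width: 0.0854
gripper_force: 0.0
clock: 7.9
position: [0.3776, -0.2742, 0.0326]
ee_rot: [0.002, 0.981, 0.193, 0.001]
contact_force: [0.6, 1.5, 7.0]
width: 0.0499
gripper_force: 51.2
clock: 8.4
position: [0.3768, -0.2737, 0.1763]
ee_rot: [0.002, 0.981, 0.193, 0.001]
contact_force: [-0.2, -0.4, -1.7]
width: 0.0497
gripper_force: 53.2
clock: 8.8
position: [0.4897, -0.142, 0.1932]
ee_rot: [-0.001, 0.981, 0.194, -0.0]
contact_force: [-1.4, -1.3, -1.4]
width: 0.05
gripper_force: 53.2
clock: 9.3
position: [0.6014, -0.0167, 0.2123]
ee_rot: [-0.001, 0.981, 0.194, -0.001]
contact_force: [-0.2, -0.6, -1.9]
width: 0.0503
gripper_force: 53.2
[ 0.6014 -0.0167  0.2123] 0.050284347171009616 [[325.2005 151.6514]
 [323.1569 349.653 ]]
```

View pics/w4.png

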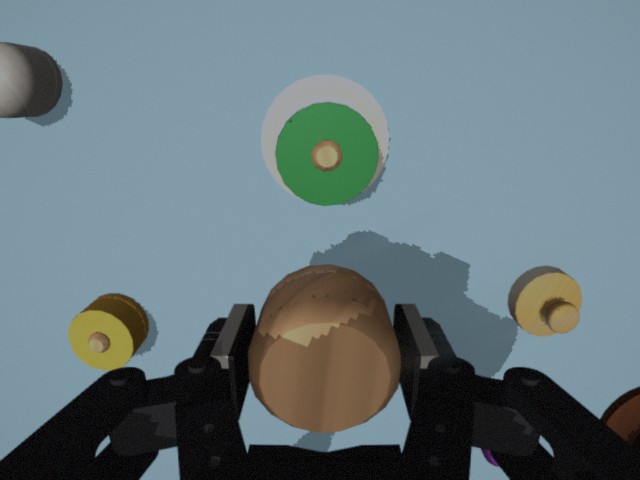

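The green drum sits concentric on the white stand, spigot at (327,155). The cap is held squarely, its top centred near (324,362).

```bash
python3 - <<'E'
from h import *
s=get_state(); p,T=wristT(s); print(s["position"])
for uv,z in (((327,155),.093),((324,362),s["position"][2]+.0075),((98,343),.043)):
    c,d=rays(p,uv,T); print(uv,atz(c,d[0],z))
E
```

```text
[ 0.5998 -0.0182  0.2122]
(327, 155) [ 0.6474 -0.0003  0.093 ]
(324, 362) [ 0.6001 -0.0184  0.2197]
(98, 343) [0.4376 0.1117 0.043 ]
```

```bash

python3 -m inch '[{"claw":-0.4,"travel":[0.235,0.09,0],"turn":0},{"claw":-0.4,"travel":[0.235,0.09,0],"turn":0},{"claw":-0.4,"travel":[0.235,0.09,-0.2],"turn":0},{"claw":-0.4,"travel":[0.235,0.09,-0.4],"turn":0},{"claw":-0.4,"travel":[0.235,0.09,-0.43],"turn":0}]'
python3 -m inch '[{"claw":-0.4,"travel":[0,0,-0.02],"turn":0},{"claw":-0.4,"travel":[0,0,-0.03],"turn":0},{"claw":-0.4,"travel":[0,0,-0.03],"turn":0},{"claw":-0.4,"travel":[0,0,-0.03],"turn":0}]'
python3 -m inch '[{"claw":-0.4,"travel":[0,0,-0.015],"turn":0},{"claw":-0.4,"travel":[0,0,-0.015],"turn":0},{"claw":-0.4,"travel":[0,0,-0.015],"turn":0}]'
```

```text
clock: 9.85
position: [0.6436, -0.0025, 0.124]
ee_rot: [-0.001, 0.981, 0.192, -0.004]
contact_force: [0.4, 0.2, 0.0]
width: 0.0501
gripper_force: 53.2
clock: 10.25
position: [0.648, -0.0015, 0.1236]
ee_rot: [0.0, 0.981, 0.193, 0.001]
contact_force: [-1.1, 0.0, -1.0]
width: 0.0501
gripper_force: 53.2
clock: 10.55
position: [0.6474, -0.0013, 0.1194]
ee_rot: [0.0, 0.981, 0.193, 0.0]
contact_force: [0.6, -0.5, -0.3]
width: 0.0503
gripper_force: 53.2
```

```bash

python3 -m inch '[{"claw":-0.4,"travel":[0,0,-0.015],"turn":0},{"claw":-0.4,"travel":[0,0,-0.015],"turn":0},{"claw":-0.4,"travel":[0,0,-0.015],"turn":0}]'
python3 -m inch '[{"claw":-0.4,"travel":[0,0,-0.01],"turn":0},{"claw":-0.4,"travel":[0,0,-0.01],"turn":0},{"claw":-0.4,"travel":[0,0,-0.01],"turn":0}]'
```

```text
clock: 10.85
position: [0.6481, -0.0011, 0.1185]
ee_rot: [0.0, 0.981, 0.193, 0.001]
contact_force: [-1.7, 0.8, 8.7]
width: 0.0503
gripper_force: 54.1
clock: 11.15
position: [0.6481, -0.0011, 0.1185]
ee_rot: [0.0, 0.981, 0.193, 0.002]
contact_force: [-5.0, 0.4, 17.8]
width: 0.0497
gripper_force: 55.0
```

Contact at 0.1185, so the cap is seated. Release and go to the red drum.

```bash

python3 -m inch '[{"claw":1,"travel":[0,0,0.015],"turn":0},{"claw":1,"travel":[0,0,0.015],"turn":0},{"claw":1,"travel":[0,0,0.015],"turn":0},{"claw":1,"travel":[0,0,0.015],"turn":0},{"claw":1,"travel":[0,0,0.015],"turn":0}]'
python3 -m inch '[{"claw":1,"travel":[0,0,0.25],"turn":0},{"claw":1,"travel":[0,0,0.47],"turn":0},{"claw":1,"travel":[0,0,0.47],"turn":0}]'
python3 -m inch '[{"claw":1,"travel":[-0.21,0.68,0],"turn":0},{"claw":1,"travel":[-0.21,0.68,0],"turn":0},{"claw":1,"travel":[-0.21,0.68,0],"turn":0}]'
python3 -m inch '[{"claw":1,"travel":[-0.21,0.68,-0.1],"turn":0},{"claw":1,"travel":[-0.21,0.68,-0.1],"turn":0},{"claw":1,"travel":[-0.21,0.68,-0.1],"turn":0}]'
python3 -m inch '[{"claw":1,"travel":[-0.21,0.68,-0.1],"turn":0},{"claw":1,"travel":[-0.21,0.68,-0.1],"turn":0},{"claw":1,"travel":[-0.21,0.68,-0.1],"turn":0},{"claw":1,"travel":[-0.21,0.68,-0.1],"turn":0},{"claw":1,"travel":[-0.21,0.68,-0.1],"turn":0}]'
cat > look.py <<'E'
# hue-segment a drum's coloured top in the wrist view, give its xy at height z
from h import *; import sys
def seg(im,lo,hi,smin=120):
    h=cv2.cvtColor(im,cv2.COLOR_RGB2HSV)
    sh=(h[:,:,0].astype(int)+90)%180 if lo<0 else h[:,:,0].astype(int)
    if lo<0: lo,hi=lo+90,hi+90
    return ((sh>=lo)&(sh<=hi)&(h[:,:,1]>smin)).astype(np.uint8)
E
python3 - <<'E'
from look import *
s=get_state(); im=imaging.get_image("wrist"); cv2.imwrite("pics/w5.png",im[:,:,::-1])
p,T=wristT(s); print(s["position"],s["qpos"],project(p,T,[[.5202,.4058,.043],[.5202,.4058,.018]]))
m=seg(im,-8,8); n,l,st,ce=cv2.connectedComponentsWithStats(m); i=1+np.argmax(st[1:,4]); print(st[i],ce[i])
c,d=rays(p,ce[i],T); print(atz(c,d[0],.030))
E
```

```text
clock: 11.65
position: [0.6472, -0.0013, 0.1167]
ee_rot: [-0.0, 0.981, 0.193, -0.0]
contact_force: [0.5, 0.6, -0.0]
width: 0.0854
gripper_force: 0.0
clock: 11.95
position: [0.6514, -0.0017, 0.2183]
ee_rot: [0.002, 0.981, 0.193, 0.006]
contact_force: [1.4, 0.0, 0.6]
width: 0.0857
gripper_force: 0.0
clock: 12.25
position: [0.6043, 0.1362, 0.2105]
ee_rot: [-0.0, 0.981, 0.192, -0.001]
contact_force: [2.0, -0.7, -0.2]
width: 0.0853
gripper_force: 0.0
clock: 12.55
position: [0.562, 0.2727, 0.1902]
ee_rot: [-0.0, 0.981, 0.193, -0.001]
contact_force: [0.4, 0.1, 0.1]
width: 0.0853
gripper_force: 0.0
clock: 13.05
position: [0.5205, 0.4072, 0.1701]
ee_rot: [0.001, 0.981, 0.194, -0.001]
contact_force: [0.2, -0.7, -0.3]
width: 0.0856
gripper_force: 0.0
[0.5205 0.4072 0.1701] [ 0.5591  0.4537  1.4304 -0.0008  1.2596  1.7398] [[325.5545 239.7995]
 [325.4308 228.9189]]
[ 276  185   94   98 6535] [322.8249 233.6144]
[0.5197 0.4074 0.03  ]
```

View pics/w5.png

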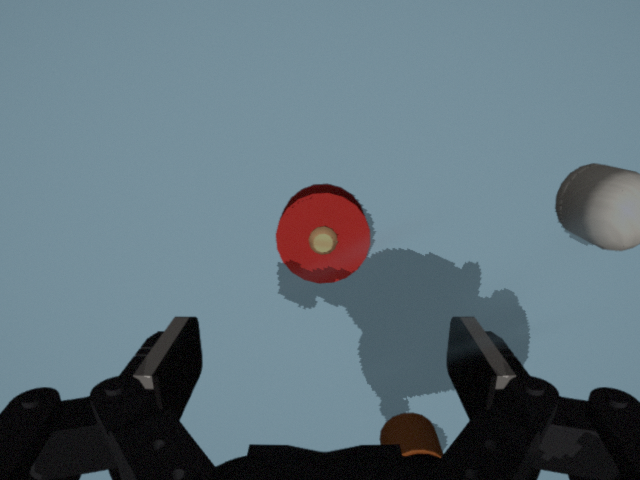

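The red drum's spigot is at (323,239), directly under the gripper. Grip it and carry it to the dark stand.

```bash

python3 -m inch '[{"claw":1,"travel":[0,0,-0.25],"turn":0},{"claw":1,"travel":[0,0,-0.5],"turn":0},{"claw":1,"travel":[0,0,-0.7],"turn":0},{"claw":1,"travel":[0,0,-0.7],"turn":0},{"claw":1,"travel":[0,0,-0.7],"turn":0}]' 50
python3 -m inch '[{"claw":-0.3,"travel":[0,0,0],"turn":0},{"claw":-0.3,"travel":[0,0,0],"turn":0},{"claw":-0.3,"travel":[0,0,0],"turn":0},{"claw":-0.3,"travel":[0,0,0],"turn":0},{"claw":-0.3,"travel":[0,0,0],"turn":0}]' 50
python3 -m inch '[{"claw":-0.3,"travel":[0,0,0.25],"turn":0},{"claw":-0.3,"travel":[0,0,0.5],"turn":0},{"claw":-0.3,"travel":[0,0,0.75],"turn":0},{"claw":-0.3,"travel":[0,0,0.9],"turn":0},{"claw":-0.3,"travel":[0,0,0.9],"turn":0}]'
python3 -m inch '[{"claw":-0.3,"travel":[-0.06,-0.84,0],"turn":0},{"claw":-0.3,"travel":[-0.06,-0.84,0],"turn":0},{"claw":-0.3,"travel":[-0.06,-0.84,0],"turn":0},{"claw":-0.3,"travel":[-0.06,-0.84,0],"turn":0}]'
python3 -m inch '[{"claw":-0.3,"travel":[-0.06,-0.84,0],"turn":0},{"claw":-0.3,"travel":[-0.06,-0.84,0],"turn":0},{"claw":-0.3,"travel":[-0.06,-0.84,0],"turn":0},{"claw":-0.3,"travel":[-0.06,-0.84,0],"turn":0}]'
python3 -m inch '[{"claw":-0.3,"travel":[-0.06,-0.84,0],"turn":0},{"claw":-0.3,"travel":[-0.06,-0.84,0],"turn":0},{"claw":-0.3,"travel":[-0.06,-0.84,0],"turn":0},{"claw":-0.3,"travel":[-0.06,-0.84,0],"turn":0}]'
python3 -m inch '[{"claw":-0.3,"travel":[-0.06,-0.84,0],"turn":0},{"claw":-0.3,"travel":[-0.06,-0.84,0],"turn":0},{"claw":-0.3,"travel":[-0.06,-0.84,0],"turn":0},{"claw":-0.3,"travel":[-0.06,-0.84,0],"turn":0}]'
python3 -m inch '[{"claw":-0.3,"travel":[-0.06,-0.84,-0.15],"turn":0},{"claw":-0.3,"travel":[-0.06,-0.84,-0.15],"turn":0},{"claw":-0.3,"travel":[-0.06,-0.84,-0.15],"turn":0},{"claw":-0.3,"travel":[-0.06,-0.84,-0.15],"turn":0},{"claw":-0.3,"travel":[-0.06,-0.84,-0.15],"turn":0}]'
python3 - <<'E'
from look import *
s=get_state(); im=imaging.get_image("wrist"); cv2.imwrite("pics/w6.png",im[:,:,::-1])
p,T=wristT(s); print(s["position"],s["qpos"],project(p,T,[[.5184,-.4089,.057],s["position"]]))
E
```

```text
clock: 13.6
position: [0.5224, 0.4054, 0.0316]
ee_rot: [0.0, 0.981, 0.192, -0.0]
contact_force: [0.6, 0.1, 1.2]
width: 0.0856
gripper_force: 0.0
clock: 14.1
position: [0.5235, 0.4076, 0.0348]
ee_rot: [-0.001, 0.981, 0.193, 0.003]
contact_force: [1.0, -0.6, 6.3]
width: 0.0581
gripper_force: 54.2
clock: 14.6
position: [0.5241, 0.4085, 0.2194]
ee_rot: [-0.002, 0.981, 0.193, 0.007]
contact_force: [0.9, 0.4, -0.1]
width: 0.0581
gripper_force: 54.2
clock: 15.0
position: [0.5077, 0.2345, 0.2109]
ee_rot: [0.001, 0.981, 0.192, -0.001]
contact_force: [1.0, 0.7, -0.5]
width: 0.0581
gripper_force: 54.2
clock: 15.4
position: [0.496, 0.0669, 0.2111]
ee_rot: [0.001, 0.982, 0.191, -0.001]
contact_force: [0.8, 1.1, -1.0]
width: 0.0582
gripper_force: 54.3
clock: 15.8
position: [0.4845, -0.1012, 0.2111]
ee_rot: [0.001, 0.982, 0.191, -0.0]
contact_force: [0.6, 0.2, -0.6]
width: 0.0583
gripper_force: 54.3
clock: 16.2
position: [0.4727, -0.2696, 0.211]
ee_rot: [0.001, 0.982, 0.191, -0.0]
contact_force: [-0.1, 0.1, -1.2]
width: 0.0586
gripper_force: 54.3
clock: 16.7
position: [0.4606, -0.4354, 0.1797]
ee_rot: [-0.001, 0.982, 0.191, -0.001]
contact_force: [-0.8, 0.7, -1.6]
width: 0.0583
gripper_force: 54.3
[ 0.4606 -0.4354  0.1797] [-0.8668  0.4079  1.4826 -0.0004  1.2528  0.3193] [[319.0254 132.0735]
 [323.1508 349.6468]]
```

View pics/w6.png

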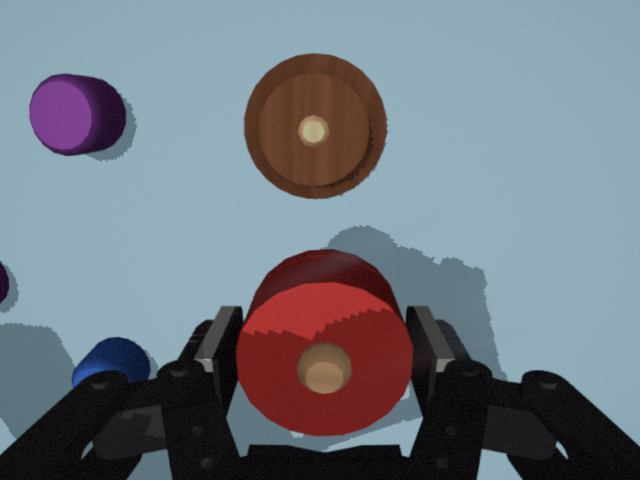

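```bash
python3 - <<'E'
from h import *
s=get_state(); p,T=wristT(s); print(s["position"])
for uv,z in (((313,130),.057),((324.5,376),s["position"][2]+.0105)):
    c,d=rays(p,uv,T); print(uv,atz(c,d[0],z))
E
```

```text
[ 0.4609 -0.4331  0.1802]
(313, 130) [ 0.5185 -0.4028  0.057 ]
(324.5, 376) [ 0.4583 -0.4347  0.1907]
```

Dark spigot at (313,130), held red spigot at (324.5,376): the relative shift is (60, 31) mm.

```bash

python3 -m inch '[{"claw":-0.3,"travel":[0.3,0.155,0],"turn":0},{"claw":-0.3,"travel":[0.3,0.155,0],"turn":0},{"claw":-0.3,"travel":[0.3,0.155,-0.2],"turn":0},{"claw":-0.3,"travel":[0.3,0.155,-0.4],"turn":0},{"claw":-0.3,"travel":[0.3,0.155,-0.44],"turn":0}]'
python3 -m inch '[{"claw":-0.3,"travel":[0,0,-0.02],"turn":0},{"claw":-0.3,"travel":[0,0,-0.02],"turn":0},{"claw":-0.3,"travel":[0,0,-0.02],"turn":0},{"claw":-0.3,"travel":[0,0,-0.02],"turn":0}]'
python3 -m inch '[{"claw":-0.3,"travel":[0,0,-0.015],"turn":0},{"claw":-0.3,"travel":[0,0,-0.015],"turn":0},{"claw":-0.3,"travel":[0,0,-0.015],"turn":0}]'
```

```text
clock: 17.25
position: [0.5193, -0.3973, 0.0892]
ee_rot: [-0.004, 0.981, 0.194, -0.003]
contact_force: [-1.0, 0.5, -1.3]
width: 0.0579
gripper_force: 54.3
clock: 17.65
position: [0.5222, -0.4032, 0.0914]
ee_rot: [0.001, 0.981, 0.193, 0.001]
contact_force: [-0.8, -1.4, -0.4]
width: 0.0582
gripper_force: 54.3
clock: 17.95
position: [0.5213, -0.4024, 0.0864]
ee_rot: [0.0, 0.981, 0.193, -0.0]
contact_force: [-0.8, 0.6, -1.2]
width: 0.058
gripper_force: 54.3
```

```bash

python3 -m inch '[{"claw":-0.3,"travel":[0,0,-0.015],"turn":0},{"claw":-0.3,"travel":[0,0,-0.015],"turn":0},{"claw":-0.3,"travel":[0,0,-0.015],"turn":0}]'
python3 -m inch '[{"claw":-0.3,"travel":[0,0,-0.01],"turn":0},{"claw":-0.3,"travel":[0,0,-0.01],"turn":0},{"claw":-0.3,"travel":[0,0,-0.01],"turn":0}]'
```

```text
clock: 18.25
position: [0.5216, -0.4027, 0.0848]
ee_rot: [0.001, 0.981, 0.193, 0.0]
contact_force: [-1.7, 0.9, 7.0]
width: 0.0582
gripper_force: 54.9
clock: 18.55
position: [0.5216, -0.4027, 0.0848]
ee_rot: [0.001, 0.981, 0.193, 0.001]
contact_force: [-3.2, 1.4, 15.9]
width: 0.058
gripper_force: 56.1
```

Contact at 0.0848, as predicted, so red is seated. Release and go to yellow.

```bash

python3 -m inch '[{"claw":1,"travel":[0,0,0.015],"turn":0},{"claw":1,"travel":[0,0,0.015],"turn":0},{"claw":1,"travel":[0,0,0.015],"turn":0},{"claw":1,"travel":[0,0,0.015],"turn":0},{"claw":1,"travel":[0,0,0.015],"turn":0}]'
python3 -m inch '[{"claw":1,"travel":[0,0,0.25],"turn":0},{"claw":1,"travel":[0,0,0.44],"turn":0},{"claw":1,"travel":[0,0,0.44],"turn":0}]'
python3 -m inch '[{"claw":1,"travel":[-0.14,0.86,0],"turn":0},{"claw":1,"travel":[-0.14,0.86,0],"turn":0},{"claw":1,"travel":[-0.14,0.86,0],"turn":0},{"claw":1,"travel":[-0.14,0.86,0],"turn":0}]'
python3 -m inch '[{"claw":1,"travel":[-0.14,0.86,0],"turn":0},{"claw":1,"travel":[-0.14,0.86,0],"turn":0},{"claw":1,"travel":[-0.14,0.86,0],"turn":0},{"claw":1,"travel":[-0.14,0.86,0],"turn":0}]'
python3 -m inch '[{"claw":1,"travel":[-0.14,0.86,0],"turn":0},{"claw":1,"travel":[-0.14,0.86,0],"turn":0},{"claw":1,"travel":[-0.14,0.86,0],"turn":0},{"claw":1,"travel":[-0.14,0.86,0],"turn":0},{"claw":1,"travel":[-0.14,0.86,0],"turn":0}]'
python3 - <<'E'
from look import *
s=get_state(); im=imaging.get_image("wrist"); cv2.imwrite("pics/w7.png",im[:,:,::-1])
p,T=wristT(s); print(s["position"],project(p,T,[[.4385,.112,.030]]))
m=seg(im,20,34); n,l,st,ce=cv2.connectedComponentsWithStats(m); i=1+np.argmax(st[1:,4]); print(st[i],ce[i])
c,d=rays(p,ce[i],T); print(atz(c,d[0],.030))
E
```

```text
clock: 19.05
position: [0.5213, -0.4022, 0.0837]
ee_rot: [-0.0, 0.981, 0.193, -0.0]
contact_force: [0.6, 0.7, -0.4]
width: 0.0849
gripper_force: 0.0
clock: 19.35
position: [0.5242, -0.4049, 0.1786]
ee_rot: [0.005, 0.981, 0.193, 0.004]
contact_force: [0.4, -0.4, 0.5]
width: 0.0853
gripper_force: 0.0
clock: 19.75
position: [0.4914, -0.2261, 0.1714]
ee_rot: [-0.002, 0.981, 0.193, -0.001]
contact_force: [0.4, 0.3, 0.1]
width: 0.0851
gripper_force: 0.0
clock: 20.15
position: [0.4633, -0.0547, 0.1717]
ee_rot: [-0.001, 0.981, 0.194, -0.001]
contact_force: [1.9, -0.1, -0.4]
width: 0.0851
gripper_force: 0.0
clock: 20.65
position: [0.4362, 0.1163, 0.1718]
ee_rot: [-0.001, 0.981, 0.195, -0.0]
contact_force: [0.3, -1.1, 0.2]
width: 0.0855
gripper_force: 0.0
[0.4362 0.1163 0.1718] [[331.7692 231.4201]]
[ 283  184   88   93 5313] [326.5829 230.4401]
[0.4378 0.1153 0.03  ]
```

The yellow drum's segmented blob is centred at (327,230), giving (0.438, 0.115), under the gripper. Grip and carry.

```bash

python3 -m inch '[{"claw":1,"travel":[0.01,-0.005,-0.25],"turn":0},{"claw":1,"travel":[0.01,-0.005,-0.5],"turn":0},{"claw":1,"travel":[0.01,-0.005,-0.7],"turn":0},{"claw":1,"travel":[0.01,-0.005,-0.7],"turn":0},{"claw":1,"travel":[0.01,-0.005,-0.7],"turn":0}]' 50
python3 -m inch '[{"claw":-0.3,"travel":[0,0,0],"turn":0},{"claw":-0.3,"travel":[0,0,0],"turn":0},{"claw":-0.3,"travel":[0,0,0],"turn":0},{"claw":-0.3,"travel":[0,0,0],"turn":0},{"claw":-0.3,"travel":[0,0,0],"turn":0}]' 50
python3 -m inch '[{"claw":-0.3,"travel":[0,0,0.25],"turn":0},{"claw":-0.3,"travel":[0,0,0.5],"turn":0},{"claw":-0.3,"travel":[0,0,0.75],"turn":0},{"claw":-0.3,"travel":[0,0,0.93],"turn":0},{"claw":-0.3,"travel":[0,0,0.93],"turn":0}]'
python3 -m inch '[{"claw":-0.3,"travel":[0.04,-0.9,0],"turn":0},{"claw":-0.3,"travel":[0.04,-0.9,0],"turn":0},{"claw":-0.3,"travel":[0.04,-0.9,0],"turn":0},{"claw":-0.3,"travel":[0.04,-0.9,0],"turn":0}]'
python3 -m inch '[{"claw":-0.3,"travel":[0.04,-0.9,0],"turn":0},{"claw":-0.3,"travel":[0.04,-0.9,0],"turn":0},{"claw":-0.3,"travel":[0.04,-0.9,0],"turn":0},{"claw":-0.3,"travel":[0.04,-0.9,0],"turn":0}]'
python3 -m inch '[{"claw":-0.3,"travel":[0.04,-0.9,0],"turn":0},{"claw":-0.3,"travel":[0.04,-0.9,0],"turn":0},{"claw":-0.3,"travel":[0.04,-0.9,0],"turn":0},{"claw":-0.3,"travel":[0.04,-0.9,0],"turn":0},{"claw":-0.3,"travel":[0.04,-0.9,0],"turn":0}]'
python3 - <<'E'
from look import *
s=get_state(); im=imaging.get_image("wrist"); cv2.imwrite("pics/w8.png",im[:,:,::-1])
p,T=wristT(s); print(s["position"],project(p,T,[[.519,-.405,.093],s["position"]]))
E
```

```text
clock: 21.2
position: [0.4397, 0.1117, 0.0323]
ee_rot: [0.0, 0.981, 0.192, -0.001]
contact_force: [0.5, 0.3, 0.3]
width: 0.0853
gripper_force: 0.0
clock: 21.7
position: [0.4413, 0.1127, 0.0347]
ee_rot: [0.0, 0.981, 0.193, 0.003]
contact_force: [-0.4, -0.3, 6.0]
width: 0.0551
gripper_force: 51.8
clock: 22.2
position: [0.443, 0.1131, 0.2253]
ee_rot: [0.001, 0.981, 0.193, 0.008]
contact_force: [1.0, 0.2, -2.4]
width: 0.0552
gripper_force: 54.2
clock: 22.6
position: [0.4469, -0.0701, 0.2185]
ee_rot: [0.001, 0.981, 0.192, 0.0]
contact_force: [0.6, 0.7, -0.9]
width: 0.0554
gripper_force: 54.3
clock: 23.0
position: [0.4549, -0.2508, 0.2183]
ee_rot: [0.001, 0.981, 0.192, 0.0]
contact_force: [-0.4, 0.4, -0.3]
width: 0.0551
gripper_force: 54.3
clock: 23.5
position: [0.4628, -0.4318, 0.2174]
ee_rot: [0.001, 0.982, 0.191, -0.0]
contact_force: [0.4, 1.8, -1.0]
width: 0.0549
gripper_force: 54.2
[ 0.4628 -0.4318  0.2174] [[316.5696 134.4981]
 [323.153  349.6495]]
```

View pics/w8.png

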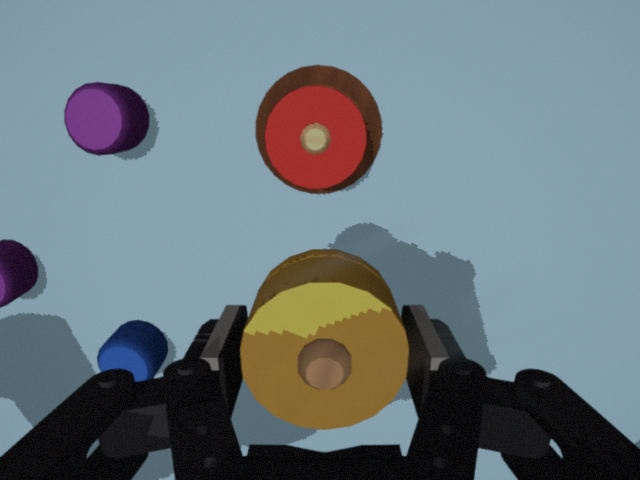

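The red drum sits flat on the dark stand, spigot at (316,138). The yellow spigot in the gripper is at (325,374).

```bash
python3 - <<'E'
from h import *
s=get_state(); p,T=wristT(s); print(s["position"])
D=[]
for uv,z in (((316,138),.093),((325,374),s["position"][2]+.0083)):
    c,d=rays(p,uv,T); D.append(atz(c,d[0],z)); print(uv,D[-1])
print((D[0]-D[1])/.2)
E
```

```text
[ 0.4627 -0.4289  0.2174]
(316, 138) [ 0.5168 -0.402   0.093 ]
(325, 374) [ 0.4595 -0.4308  0.2257]
[ 0.2867  0.144  -0.6634]
```

```bash

python3 -m inch '[{"claw":-0.3,"travel":[0.285,0.14,0],"turn":0},{"claw":-0.3,"travel":[0.285,0.14,0],"turn":0},{"claw":-0.3,"travel":[0.285,0.14,-0.2],"turn":0},{"claw":-0.3,"travel":[0.285,0.14,-0.4],"turn":0},{"claw":-0.3,"travel":[0.285,0.14,-0.44],"turn":0}]'
python3 -m inch '[{"claw":-0.3,"travel":[0,0,-0.02],"turn":0},{"claw":-0.3,"travel":[0,0,-0.02],"turn":0},{"claw":-0.3,"travel":[0,0,-0.02],"turn":0},{"claw":-0.3,"travel":[0,0,-0.02],"turn":0}]'
python3 -m inch '[{"claw":-0.3,"travel":[0,0,-0.02],"turn":0},{"claw":-0.3,"travel":[0,0,-0.02],"turn":0},{"claw":-0.3,"travel":[0,0,-0.02],"turn":0}]'
```

```text
clock: 24.05
position: [0.5178, -0.3949, 0.1257]
ee_rot: [-0.004, 0.981, 0.194, -0.003]
contact_force: [-1.4, 1.2, -1.0]
width: 0.0551
gripper_force: 54.3
clock: 24.45
position: [0.5212, -0.4002, 0.1284]
ee_rot: [0.002, 0.981, 0.193, 0.001]
contact_force: [0.5, 0.4, -1.0]
width: 0.055
gripper_force: 54.3
clock: 24.75
position: [0.5203, -0.3993, 0.1223]
ee_rot: [-0.0, 0.981, 0.193, -0.0]
contact_force: [0.7, 0.1, -0.8]
width: 0.055
gripper_force: 54.3
```

```bash

python3 -m inch '[{"claw":-0.3,"travel":[0,0,-0.015],"turn":0},{"claw":-0.3,"travel":[0,0,-0.015],"turn":0},{"claw":-0.3,"travel":[0,0,-0.015],"turn":0}]'
python3 -m inch '[{"claw":-0.3,"travel":[0,0,-0.01],"turn":0},{"claw":-0.3,"travel":[0,0,-0.01],"turn":0},{"claw":-0.3,"travel":[0,0,-0.01],"turn":0}]'
```

```text
clock: 25.05
position: [0.5206, -0.3997, 0.1207]
ee_rot: [0.001, 0.981, 0.193, 0.0]
contact_force: [-2.2, 0.7, 4.7]
width: 0.0555
gripper_force: 55.0
clock: 25.35
position: [0.5206, -0.3997, 0.1207]
ee_rot: [0.001, 0.981, 0.193, 0.001]
contact_force: [-3.7, 1.7, 13.9]
width: 0.0554
gripper_force: 55.7
```

Contact at 0.1207 as predicted. Release and go to the dome.

```bash

python3 -m inch '[{"claw":1,"travel":[0,0,0.015],"turn":0},{"claw":1,"travel":[0,0,0.015],"turn":0},{"claw":1,"travel":[0,0,0.015],"turn":0},{"claw":1,"travel":[0,0,0.015],"turn":0},{"claw":1,"travel":[0,0,0.015],"turn":0}]'
python3 -m inch '[{"claw":1,"travel":[0,0,0.25],"turn":0},{"claw":1,"travel":[0,0,0.5],"turn":0},{"claw":1,"travel":[0,0,0.5],"turn":0}]'
python3 -m inch '[{"claw":1,"travel":[0.11,0.79,0],"turn":0},{"claw":1,"travel":[0.11,0.79,0],"turn":0},{"claw":1,"travel":[0.11,0.79,0],"turn":0},{"claw":1,"travel":[0.11,0.79,0],"turn":0}]'
python3 -m inch '[{"claw":1,"travel":[0.11,0.79,0],"turn":0},{"claw":1,"travel":[0.11,0.79,0],"turn":0},{"claw":1,"travel":[0.11,0.79,0],"turn":0},{"claw":1,"travel":[0.11,0.79,0],"turn":0}]'
python3 -m inch '[{"claw":1,"travel":[0.11,0.79,0],"turn":0},{"claw":1,"travel":[0.11,0.79,0],"turn":0},{"claw":1,"travel":[0.11,0.79,0],"turn":0},{"claw":1,"travel":[0.11,0.79,0],"turn":0}]'
python3 -m inch '[{"claw":1,"travel":[0.12,0.79,-0.2],"turn":0},{"claw":1,"travel":[0.12,0.79,-0.2],"turn":0},{"claw":1,"travel":[0.12,0.79,-0.2],"turn":0},{"claw":1,"travel":[0.12,0.79,-0.2],"turn":0},{"claw":1,"travel":[0.12,0.79,-0.2],"turn":0}]'
python3 - <<'E'
from look import *
s=get_state(); im=imaging.get_image("wrist"); cv2.imwrite("pics/w9.png",im[:,:,::-1])
p,T=wristT(s); print(s["position"],project(p,T,[[.6106,.2318,.055],[.6106,.2318,0.04],[.6106,.2318,0.0]]))
E
```

```text
clock: 25.85
position: [0.5204, -0.3992, 0.1198]
ee_rot: [-0.0, 0.981, 0.193, -0.0]
contact_force: [-0.3, 0.4, -0.4]
width: 0.0856
gripper_force: 0.0
clock: 26.15
position: [0.5236, -0.4022, 0.2283]
ee_rot: [0.006, 0.981, 0.193, 0.004]
contact_force: [0.5, -0.4, -0.5]
width: 0.0857
gripper_force: 0.0
clock: 26.55
position: [0.5422, -0.236, 0.22]
ee_rot: [-0.002, 0.981, 0.195, -0.0]
contact_force: [1.0, 0.7, 0.1]
width: 0.0854
gripper_force: 0.0
clock: 26.95
position: [0.5645, -0.0789, 0.22]
ee_rot: [-0.001, 0.981, 0.195, 0.0]
contact_force: [0.3, -1.5, 0.1]
width: 0.0852
gripper_force: 0.0
clock: 27.35
position: [0.587, 0.0787, 0.2199]
ee_rot: [-0.001, 0.981, 0.195, 0.0]
contact_force: [0.5, -1.1, -0.5]
width: 0.0854
gripper_force: 0.0
clock: 27.85
position: [0.6105, 0.2334, 0.1787]
ee_rot: [0.0, 0.981, 0.194, -0.001]
contact_force: [0.3, -0.7, -0.5]
width: 0.0855
gripper_force: 0.0
[0.6105 0.2334 0.1787] [[326.1968 240.8573]
 [326.0995 233.96  ]
 [325.8838 218.6875]]
```

View pics/w9.png

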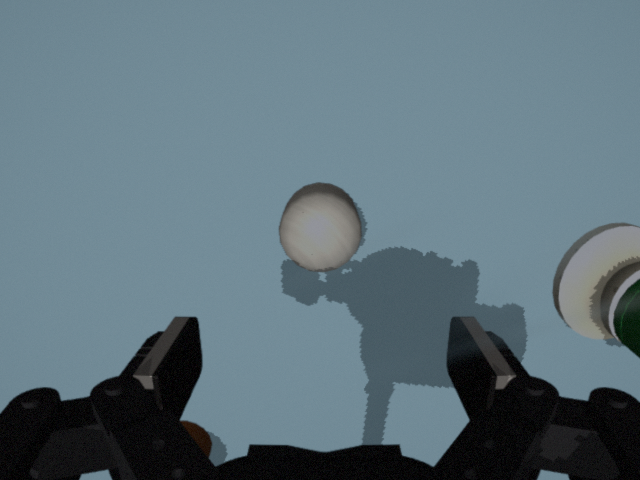

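The dome is centred near (320,229), about 1 mm from the gripper's axis. Grip and carry.

```bash

python3 -m inch '[{"claw":1,"travel":[0,0.005,-0.25],"turn":0},{"claw":1,"travel":[0,0.005,-0.5],"turn":0},{"claw":1,"travel":[0,0.005,-0.735],"turn":0},{"claw":1,"travel":[0,0.005,-0.735],"turn":0},{"claw":1,"travel":[0,0.005,-0.735],"turn":0}]' 60
python3 -m inch '[{"claw":-0.35,"travel":[0,0,0],"turn":0},{"claw":-0.35,"travel":[0,0,0],"turn":0},{"claw":-0.35,"travel":[0,0,0],"turn":0},{"claw":-0.35,"travel":[0,0,0],"turn":0},{"claw":-0.35,"travel":[0,0,0],"turn":0}]' 60
python3 -m inch '[{"claw":-0.35,"travel":[0,0,0.25],"turn":0},{"claw":-0.35,"travel":[0,0,0.5],"turn":0},{"claw":-0.35,"travel":[0,0,0.75],"turn":0},{"claw":-0.35,"travel":[0,0,1],"turn":0},{"claw":-0.35,"travel":[0,0,1],"turn":0}]'
python3 -m inch '[{"claw":-0.35,"travel":[-0.18,-0.83,0.1],"turn":0},{"claw":-0.35,"travel":[-0.18,-0.83,0.1],"turn":0},{"claw":-0.35,"travel":[-0.18,-0.83,0.1],"turn":0},{"claw":-0.35,"travel":[-0.18,-0.83,0.1],"turn":0}]'
python3 -m inch '[{"claw":-0.35,"travel":[-0.18,-0.83,0],"turn":0},{"claw":-0.35,"travel":[-0.18,-0.83,0],"turn":0},{"claw":-0.35,"travel":[-0.18,-0.83,0],"turn":0},{"claw":-0.35,"travel":[-0.18,-0.83,0],"turn":0}]'
python3 -m inch '[{"claw":-0.35,"travel":[-0.18,-0.83,0],"turn":0},{"claw":-0.35,"travel":[-0.18,-0.83,0],"turn":0},{"claw":-0.35,"travel":[-0.18,-0.83,0],"turn":0},{"claw":-0.35,"travel":[-0.18,-0.83,0],"turn":0}]'
python3 -m inch '[{"claw":-0.35,"travel":[-0.18,-0.83,0],"turn":0},{"claw":-0.35,"travel":[-0.18,-0.83,0],"turn":0},{"claw":-0.35,"travel":[-0.18,-0.83,0],"turn":0},{"claw":-0.35,"travel":[-0.18,-0.83,0],"turn":0},{"claw":-0.35,"travel":[-0.18,-0.83,0],"turn":0}]'
python3 - <<'E'
from look import *
s=get_state(); im=imaging.get_image("wrist"); cv2.imwrite("pics/w10.png",im[:,:,::-1])
p,T=wristT(s); print(s["position"],project(p,T,[[.518,-.4025,.129],s["position"],s["position"]+[0,0,.02]]))
E
```

```text
clock: 28.4
position: [0.611, 0.2317, 0.034]
ee_rot: [0.0, 0.981, 0.192, -0.0]
contact_force: [1.0, 0.5, 0.7]
width: 0.085
gripper_force: 0.0
clock: 28.9
position: [0.6126, 0.234, 0.0372]
ee_rot: [0.0, 0.981, 0.193, 0.003]
contact_force: [-1.0, -1.5, 8.0]
width: 0.0519
gripper_force: 61.7
clock: 29.4
position: [0.6145, 0.2349, 0.2443]
ee_rot: [-0.001, 0.981, 0.193, 0.01]
contact_force: [0.1, 0.3, -0.1]
width: 0.052
gripper_force: 63.7
clock: 29.8
position: [0.5731, 0.064, 0.2547]
ee_rot: [0.001, 0.981, 0.192, 0.0]
contact_force: [0.2, 0.8, -0.9]
width: 0.0514
gripper_force: 63.7
clock: 30.2
position: [0.537, -0.1022, 0.254]
ee_rot: [0.001, 0.982, 0.191, -0.0]
contact_force: [0.5, 0.6, -1.1]
width: 0.0513
gripper_force: 63.7
clock: 30.6
position: [0.5011, -0.2685, 0.2538]
ee_rot: [0.002, 0.982, 0.191, -0.0]
contact_force: [-0.1, 0.6, -1.1]
width: 0.0521
gripper_force: 63.7
clock: 31.1
position: [0.4653, -0.4332, 0.2531]
ee_rot: [0.001, 0.982, 0.191, -0.0]
contact_force: [-0.6, 1.0, -1.1]
width: 0.0518
gripper_force: 63.7
[ 0.4653 -0.4332  0.2531] [[308.2002 137.8221]
 [323.154  349.6474]
 [323.0055 386.6661]]
```

View pics/w10.png

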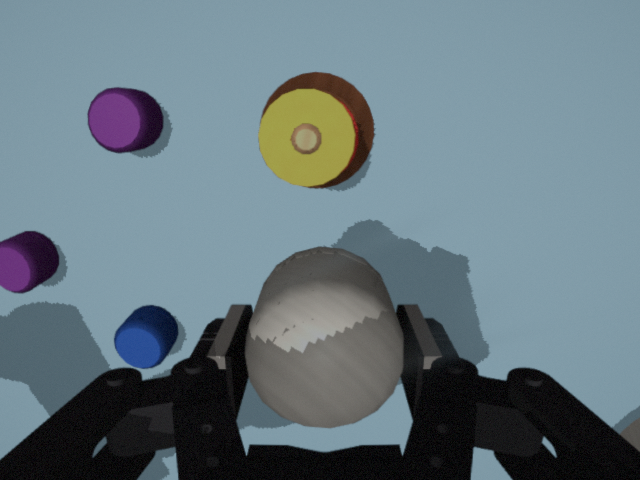

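```bash
python3 - <<'E'
from h import *
s=get_state(); p,T=wristT(s); P=s["position"]; print(P)
c,d=rays(p,(306,138),T); X=atz(c,d[0],.129); print(X,"shift/.2",(X-P)/.2)
a=np.linspace(0,6.28,200)
pts=[P+[r*np.cos(t),r*np.sin(t),z-.0372] for t in a for r,z in ((.027,0),(.027,.036),(.0255,.042),(.022,.047),(.016,.0515),(.010,.0538))]
uv=project(p,T,pts); print(uv.min(0),uv.max(0)," seen x 245..404, y 247..427")
E
```

```text
[ 0.4659 -0.4308  0.2532]
[ 0.518  -0.3987  0.129 ] shift/.2 [ 0.2605  0.1606 -0.6209]
[241.5713 238.3379] [404.8313 424.0829]  seen x 245..404, y 247..427
```

The yellow spigot is at (306,138) and the stack looks straight. The dome sits about 2 mm back along the tool's x, which I allow for in the shift.

```bash

python3 -m inch '[{"claw":-0.35,"travel":[0.27,0.155,0],"turn":0},{"claw":-0.35,"travel":[0.27,0.155,0],"turn":0},{"claw":-0.35,"travel":[0.27,0.155,-0.2],"turn":0},{"claw":-0.35,"travel":[0.27,0.155,-0.4],"turn":0},{"claw":-0.35,"travel":[0.27,0.155,-0.43],"turn":0}]'
python3 -m inch '[{"claw":-0.35,"travel":[0,0,-0.02],"turn":0},{"claw":-0.35,"travel":[0,0,-0.02],"turn":0},{"claw":-0.35,"travel":[0,0,-0.02],"turn":0},{"claw":-0.35,"travel":[0,0,-0.02],"turn":0}]'
python3 -m inch '[{"claw":-0.35,"travel":[0,0,-0.015],"turn":0},{"claw":-0.35,"travel":[0,0,-0.015],"turn":0},{"claw":-0.35,"travel":[0,0,-0.015],"turn":0}]'
```

```text
clock: 31.65
position: [0.5184, -0.3945, 0.1626]
ee_rot: [-0.005, 0.981, 0.194, -0.003]
contact_force: [-1.0, 1.3, -1.1]
width: 0.0518
gripper_force: 63.6
clock: 32.05
position: [0.5211, -0.4001, 0.1654]
ee_rot: [0.001, 0.981, 0.193, 0.001]
contact_force: [-0.6, -0.1, -1.1]
width: 0.052
gripper_force: 63.7
clock: 32.35
position: [0.5203, -0.3994, 0.1604]
ee_rot: [0.0, 0.981, 0.193, -0.0]
contact_force: [0.1, 0.3, -0.9]
width: 0.0512
gripper_force: 63.7
```

```bash

python3 -m inch '[{"claw":-0.35,"travel":[0,0,-0.015],"turn":0},{"claw":-0.35,"travel":[0,0,-0.015],"turn":0},{"claw":-0.35,"travel":[0,0,-0.015],"turn":0}]'
python3 -m inch '[{"claw":-0.35,"travel":[0,0,-0.005],"turn":0},{"claw":-0.35,"travel":[0,0,-0.005],"turn":0},{"claw":-0.35,"travel":[0,0,-0.005],"turn":0}]'
```

```text
clock: 32.65
position: [0.5205, -0.3997, 0.1592]
ee_rot: [0.001, 0.981, 0.193, 0.0]
contact_force: [-1.0, 0.8, 7.7]
width: 0.0515
gripper_force: 64.4
clock: 32.95
position: [0.5206, -0.3997, 0.1591]
ee_rot: [0.001, 0.981, 0.193, 0.001]
contact_force: [-3.5, 2.0, 11.3]
width: 0.0519
gripper_force: 64.9
```

Contact at 0.159 as predicted. Release, back off upward and aside, then check both stacks.

```bash

python3 -m inch '[{"claw":1,"travel":[0,0,0.01],"turn":0},{"claw":1,"travel":[0,0,0.01],"turn":0},{"claw":1,"travel":[0,0,0.01],"turn":0},{"claw":1,"travel":[0,0,0.01],"turn":0},{"claw":1,"travel":[0,0,0.01],"turn":0}]'
python3 -m inch '[{"claw":1,"travel":[0,0,0.25],"turn":0},{"claw":1,"travel":[0,0,0.5],"turn":0},{"claw":1,"travel":[-0.25,0,0.5],"turn":0},{"claw":1,"travel":[-0.5,0,0.5],"turn":0},{"claw":1,"travel":[-0.75,0,0.5],"turn":0}]'
python3 -m inch '[{"claw":1,"travel":[-0.3,0,0],"turn":0},{"claw":1,"travel":[-0.3,0,0],"turn":0},{"claw":1,"travel":[-0.3,0,0],"turn":0},{"claw":1,"travel":[-0.3,0,0],"turn":0}]'
python3 - <<'E'
from h import *
S=[imaging.get_image(n)[:,:,::-1] for n in ("scene","side")]
cr=[S[0][220:320,110:210],S[0][240:340,285:385],S[1][55:155,355:455],S[1][125:225,207:307]]
cr=[cv2.resize(c,(300,300),interpolation=cv2.INTER_CUBIC) for c in cr]
cv2.imwrite("pics/final.png",np.vstack([np.hstack(cr[:2]),np.hstack(cr[2:])]))
cv2.imwrite("pics/sidef.png",S[1])
E
```

```text
clock: 33.45
position: [0.5204, -0.3993, 0.1579]
ee_rot: [-0.0, 0.981, 0.193, -0.0]
contact_force: [0.6, 0.4, -0.4]
width: 0.0855
gripper_force: 0.0
clock: 33.95
position: [0.3691, -0.3992, 0.2586]
ee_rot: [0.001, 0.981, 0.193, -0.0]
contact_force: [-0.5, -1.7, 0.6]
width: 0.0853
gripper_force: 0.0
clock: 34.35
position: [0.3115, -0.3998, 0.2585]
ee_rot: [0.001, 0.981, 0.193, 0.001]
contact_force: [-0.2, 0.4, -0.1]
width: 0.0854
gripper_force: 0.0
```

View pics/final.png

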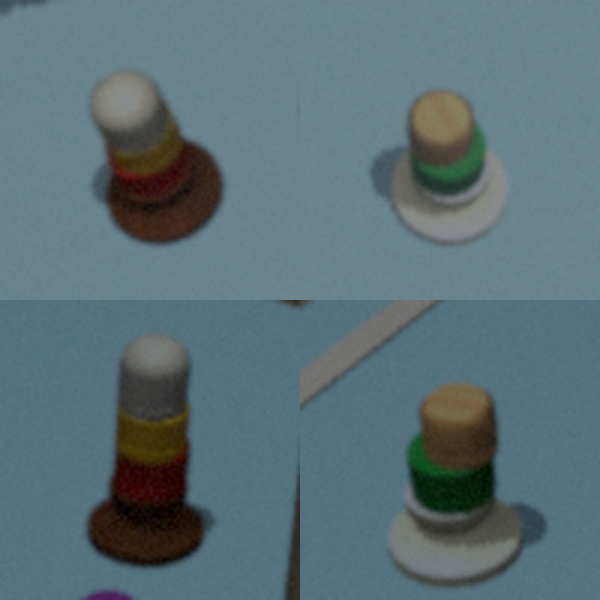

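View pics/sidef.png

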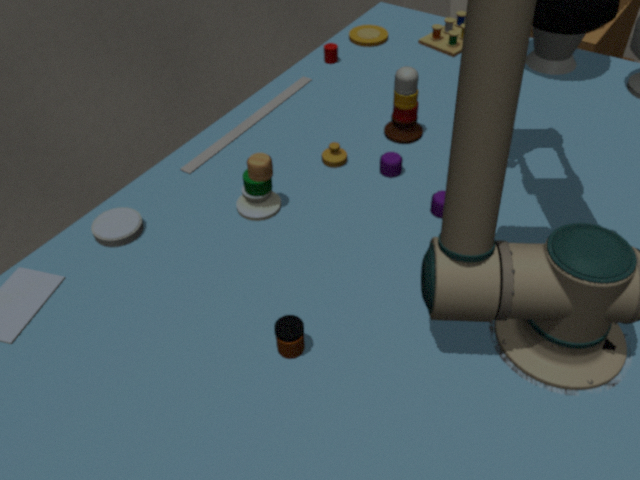

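The dark stack is straight. On the white stack the cap looks a few millimetres off-centre, and the crop leaves a slight tilt open. I'll fit the upright and tilted shapes to the images numerically.

```bash
cat > fit.py <<'E'
from h import *
from scipy.optimize import minimize
prof=[(.026,0),(.026,.017),(.026,.034),(.021,.040)]; a=np.linspace(0,2*np.pi,60)
B=np.array([[r*np.cos(t),r*np.sin(t),z] for r,z in prof for t in a])
def sil(p,T,v,shape,k=8):
    X=B@R.from_rotvec([v[3],v[4],0]).as_matrix().T+v[:3]
    h=cv2.convexHull(project(p,T,X).astype(np.float32))
    m=np.zeros((shape[0]*k,shape[1]*k),np.uint8); return h
def run(views,v0,seg):
    M=[]
    for p,T,im,box in views:
        x,y,w,h=box; c=im[y:y+h,x:x+w]; k=8
        m=cv2.resize(seg(c).astype(np.float32),None,fx=k,fy=k,interpolation=cv2.INTER_LINEAR)>.5
        n,l,st,_=cv2.connectedComponentsWithStats(m.astype(np.uint8)); m=l==1+np.argmax(st[1:,4])
        M.append(m); print("area px",m.sum()/64)
    def cost(u,full):
        v=np.array(list(u)+[0]*(5-len(u))); s=0
        for (p,T,im,(x,y,w,h)),m in zip(views,M):
            hu=((sil(p,T,v,(h,w))-[x,y]+.5)*8).astype(np.int32)
            q=np.zeros(m.shape,np.uint8); cv2.fillConvexPoly(q,hu,1)
            s+=(q.astype(bool)^m).sum()/(m.sum())
        return s
    for n in (3,5):
        st=np.vstack([v0[:n]]+[np.array(v0[:n])+np.eye(n)[i]*([.004]*3+[.1]*2)[i] for i in range(n)])
        r=minimize(cost,v0[:n],args=(n,),method="Nelder-Mead",options=dict(initial_simplex=st,maxiter=400))
        print(n,r.x,"xor %.3f"%r.fun)
E
python3 - <<'E'
from fit import *
def seg(c):
    h=cv2.cvtColor(c,cv2.COLOR_RGB2HSV); return (h[:,:,0]<26)&(h[:,:,1]>75)
V=[]
for n,b in (("scene",(300,255,70,60)),("side",(235,140,50,60))):
    p,T=ext(n); V.append((p,T,imaging.get_image(n),b))
run(V,[.648,-.001,.086,0,0],seg)
E
```

```text
area px 231.375
area px 555.625
3 [ 0.6451 -0.007   0.0825] xor 1.316
5 [ 0.6348 -0.0028  0.0882  0.0889  0.4305] xor 0.910
```

The scene mask is too coarse to settle it, so I'll use the wrist camera from two places.

```bash

python3 -m inch '[{"claw":1,"travel":[0.7,0.94,0],"turn":0},{"claw":1,"travel":[0.7,0.94,0],"turn":0},{"claw":1,"travel":[0.7,0.94,0],"turn":0},{"claw":1,"travel":[0.7,0.94,0],"turn":0},{"claw":1,"travel":[0.7,0.94,0],"turn":0}]'
python3 -m inch '[{"claw":1,"travel":[0.6,0.94,0],"turn":0},{"claw":1,"travel":[0.6,0.94,0],"turn":0},{"claw":1,"travel":[0.6,0.94,0],"turn":0},{"claw":1,"travel":[0.6,0.94,0],"turn":0},{"claw":1,"travel":[0.6,0.94,0],"turn":0}]'
python3 -m inch '[{"claw":1,"travel":[0,0,0],"turn":0},{"claw":1,"travel":[0,0,0],"turn":0},{"claw":1,"travel":[0,0,0],"turn":0}]'
cat > shot.py <<'E'
from h import *; import sys
s=get_state(); im=imaging.get_image("wrist"); p,T=wristT(s)
np.savez(sys.argv[1],im=im,T=T)
h=cv2.cvtColor(im,cv2.COLOR_RGB2HSV)
for nm,m in (("wood",(h[:,:,0]<26)&(h[:,:,1]>75)&(h[:,:,2]>60)),("green",(h[:,:,0]>45)&(h[:,:,0]<75)&(h[:,:,1]>100))):
    n,l,st,ce=cv2.connectedComponentsWithStats(m.astype(np.uint8)); i=1+np.argsort(-st[1:,4])[:3]; print(nm,st[i].tolist())
print(s["position"],project(p,T,[[.648,-.001,.126],[.648,-.001,.086]]))
E
python3 shot.py a.npz
python3 -m inch '[{"claw":1,"travel":[0.3,-0.15,0],"turn":0},{"claw":1,"travel":[0.3,-0.15,0],"turn":0},{"claw":1,"travel":[0.3,-0.15,0],"turn":0},{"claw":1,"travel":[0.3,-0.15,0],"turn":0},{"claw":1,"travel":[0.3,-0.15,0],"turn":0}]'
python3 shot.py b.npz
```

```text
clock: 35.05
position: [0.4527, -0.2083, 0.2582]
ee_rot: [-0.0, 0.981, 0.194, 0.0]
contact_force: [-0.1, -1.3, -0.5]
width: 0.0852
gripper_force: 0.0
clock: 35.55
position: [0.5729, -0.0186, 0.2578]
ee_rot: [-0.001, 0.981, 0.195, 0.001]
contact_force: [0.2, -0.9, 0.6]
width: 0.0852
gripper_force: 0.0
clock: 35.85
position: [0.57, -0.0239, 0.2581]
ee_rot: [0.0, 0.981, 0.193, -0.001]
contact_force: [-0.9, -0.2, 0.2]
width: 0.0854
gripper_force: 0.0
wood [[296, 69, 86, 87, 5153], [504, 217, 61, 64, 2884], [590, 339, 50, 45, 418]]
green [[289, 54, 87, 69, 1275], [149, 412, 6, 5, 6], [476, 422, 5, 5, 6]]
[ 0.57   -0.0239  0.2581] [[338.2281 100.5439]
 [336.3548 102.0571]]
clock: 36.4
position: [0.6292, -0.0535, 0.2585]
ee_rot: [-0.0, 0.981, 0.192, -0.0]
contact_force: [-0.9, 0.3, -0.3]
width: 0.0856
gripper_force: 0.0
wood [[217, 141, 83, 85, 4941], [447, 261, 61, 62, 2657], [558, 376, 58, 21, 555]]
green [[219, 122, 87, 55, 1646], [155, 404, 2, 5, 6], [482, 412, 4, 3, 5]]
[ 0.6292 -0.0535  0.2585] [[254.6499 176.5066]
 [263.793  168.0054]]
```

```bash
python3 - <<'E'
from fit import *
p=imaging.camera_params("wrist")
def seg(c):
    h=cv2.cvtColor(c,cv2.COLOR_RGB2HSV); return (h[:,:,0]<26)&(h[:,:,1]>75)&(h[:,:,2]>60)
V=[]
for f,b in (("a.npz",(280,45,120,125)),("b.npz",(200,110,120,130))):
    d=np.load(f); V.append((p,d["T"],d["im"],b))
run(V,[.643,-.004,.086,0,0],seg)
# green circle from outer edge of (green|cap) union, top face z=.086
for p_,T,im,(x,y,w,h) in V:
    hh=cv2.cvtColor(im[y:y+h,x:x+w],cv2.COLOR_RGB2HSV)
    m=(hh[:,:,0]>40)&(hh[:,:,0]<80)&(hh[:,:,1]>80)
    ys,xs=np.nonzero(m); P=np.c_[xs+x,ys+y]; hull=cv2.convexHull(P.astype(np.float32))[:,0]
    c,d=rays(p_,hull,T); W=np.array([atz(c,q,.086)[:2] for q in d])
    from scipy.optimize import least_squares
    r=least_squares(lambda v:np.maximum(-.02,np.linalg.norm(W-v,axis=1)-.030),[.65,0],loss="soft_l1",f_scale=.0005)
    print("green",r.x,np.round(r.fun[:40]*1000,1))
    cv2.imwrite("pics/c%d.png"%x,im[y:y+h,x:x+w,::-1])
E
```

```text
area px 5156.375
area px 4947.0
3 [ 0.6414 -0.0038  0.0809] xor 0.339
5 [ 0.6396 -0.0023  0.0804  0.048   0.0619] xor 0.297
green [0.6476 0.0008] [-1.1 -1.3 -1.1 -0.6 -0.6 -0.5 -0.3 -0.3 -0.   0.1  0.2  0.4  0.1  0.1
  0.1  0.1 -0.2 -0.2 -0.4 -0.4 -0.7 -0.8 -0.8]
green [0.6491 0.0005] [-0.6 -1.1 -1.3 -1.6  0.1  0.   0.   0.1 -0.2 -0.3 -0.4 -0.6 -1.  -0.5
 -0.2  0.5  0.6  0.8  0.8  0.7  0.5 -0.3]
```

The cap is flat but about 8 mm off the green drum's axis, along the tool's x, nearly against the spigot. I'll re-grip it at its measured centre (0.641, -0.0035) and shift it onto the axis.

```bash

python3 -m inch '[{"claw":1,"travel":[0.06,0.25,0],"turn":0},{"claw":1,"travel":[0.06,0.25,0],"turn":0},{"claw":1,"travel":[0.06,0.25,0],"turn":0},{"claw":1,"travel":[0.06,0.25,0],"turn":0}]' 40
python3 -m inch '[{"claw":1,"travel":[0,0,-0.25],"turn":0},{"claw":1,"travel":[0,0,-0.4],"turn":0},{"claw":1,"travel":[0,0,-0.4],"turn":0},{"claw":1,"travel":[0,0,-0.4],"turn":0}]'
```

```text
clock: 36.85
position: [0.6418, -0.0035, 0.2586]
ee_rot: [0.0, 0.981, 0.193, -0.0]
contact_force: [0.6, -0.4, -0.6]
width: 0.0856
gripper_force: 0.0
clock: 37.25
position: [0.6425, -0.0041, 0.1788]
ee_rot: [0.0, 0.981, 0.192, -0.0]
contact_force: [-0.0, -0.0, 0.6]
width: 0.0851
gripper_force: 0.0
```

```bash

python3 -m inch '[{"claw":1,"travel":[0,0,-0.2],"turn":0},{"claw":1,"travel":[0,0,-0.295],"turn":0},{"claw":1,"travel":[0,0,-0.295],"turn":0},{"claw":1,"travel":[0,0,-0.295],"turn":0},{"claw":1,"travel":[0,0,-0.295],"turn":0}]' 40
python3 -m inch '[{"claw":-0.4,"travel":[0,0,0],"turn":0},{"claw":-0.4,"travel":[0,0,0],"turn":0},{"claw":-0.4,"travel":[0,0,0],"turn":0},{"claw":-0.4,"travel":[0,0,0],"turn":0},{"claw":-0.4,"travel":[0,0,0],"turn":0}]' 40
python3 -m inch '[{"claw":-0.4,"travel":[0,0,0.06],"turn":0},{"claw":-0.4,"travel":[0,0,0.06],"turn":0},{"claw":-0.4,"travel":[0,0,0.06],"turn":0},{"claw":-0.4,"travel":[0,0,0.06],"turn":0}]'
```

```text
clock: 37.75
position: [0.6443, -0.0037, 0.1221]
ee_rot: [0.001, 0.981, 0.193, 0.002]
contact_force: [0.2, 0.4, 0.8]
width: 0.0854
gripper_force: 0.0
clock: 38.25
position: [0.6431, -0.0033, 0.1208]
ee_rot: [0.0, 0.981, 0.193, 0.001]
contact_force: [-1.0, 0.4, 6.5]
width: 0.0504
gripper_force: 42.0
clock: 38.65
position: [0.6422, -0.0033, 0.131]
ee_rot: [-0.0, 0.981, 0.193, -0.0]
contact_force: [-0.4, -0.4, -0.3]
width: 0.0502
gripper_force: 41.8
```

```bash

python3 -m inch '[{"claw":-0.4,"travel":[0.035,0.02,0],"turn":0},{"claw":-0.4,"travel":[0.035,0.02,0],"turn":0},{"claw":-0.4,"travel":[0.035,0.02,-0.02],"turn":0},{"claw":-0.4,"travel":[0.035,0.02,-0.04],"turn":0},{"claw":-0.4,"travel":[0.035,0.02,-0.04],"turn":0}]'
python3 -m inch '[{"claw":-0.4,"travel":[0,0,-0.015],"turn":0},{"claw":-0.4,"travel":[0,0,-0.015],"turn":0},{"claw":-0.4,"travel":[0,0,-0.015],"turn":0},{"claw":-0.4,"travel":[0,0,-0.015],"turn":0}]'
```

```text
clock: 39.15
position: [0.6487, 0.0007, 0.1222]
ee_rot: [-0.0, 0.981, 0.193, -0.001]
contact_force: [0.5, -0.1, -1.1]
width: 0.0502
gripper_force: 41.8
clock: 39.55
position: [0.6495, 0.0006, 0.1208]
ee_rot: [0.0, 0.981, 0.193, 0.0]
contact_force: [-0.1, 0.6, 2.5]
width: 0.0499
gripper_force: 42.2
```

Contact came at the same height as before, 0.1208. Release and recheck the cap, then the dome, from the wrist.

```bash

python3 -m inch '[{"claw":1,"travel":[0,0,0],"turn":0},{"claw":1,"travel":[0,0,0],"turn":0},{"claw":1,"travel":[0,0,0],"turn":0},{"claw":1,"travel":[0,0,0],"turn":0},{"claw":1,"travel":[0,0,0],"turn":0}]'
python3 -m inch '[{"claw":1,"travel":[0,0,0.25],"turn":0},{"claw":1,"travel":[0,0,0.5],"turn":0},{"claw":1,"travel":[0,0,0.7],"turn":0},{"claw":1,"travel":[-0.2,-0.12,0.7],"turn":0},{"claw":1,"travel":[-0.38,-0.12,0.7],"turn":0}]'
python3 -m inch '[{"claw":1,"travel":[0,0,0],"turn":0},{"claw":1,"travel":[0,0,0],"turn":0},{"claw":1,"travel":[0,0,0],"turn":0}]'
python3 shot.py c.npz
python3 -m inch '[{"claw":1,"travel":[-0.3,-0.9,0.2],"turn":0},{"claw":1,"travel":[-0.3,-0.9,0.2],"turn":0},{"claw":1,"travel":[-0.3,-0.9,0.2],"turn":0},{"claw":1,"travel":[-0.3,-0.9,0.2],"turn":0}]'
python3 -m inch '[{"claw":1,"travel":[-0.4,-0.95,0],"turn":0},{"claw":1,"travel":[-0.4,-0.95,0],"turn":0},{"claw":1,"travel":[-0.4,-0.95,0],"turn":0},{"claw":1,"travel":[-0.4,-0.95,0],"turn":0},{"claw":1,"travel":[-0.4,-0.95,0],"turn":0}]'
python3 -m inch '[{"claw":1,"travel":[0.02,-0.15,0],"turn":0},{"claw":1,"travel":[0.02,-0.15,0],"turn":0},{"claw":1,"travel":[0.02,-0.15,0],"turn":0}]'
python3 shot.py d.npz
python3 - <<'E'
import numpy as np,cv2
from h import *
a=np.load("c.npz"); b=np.load("d.npz"); p=imaging.camera_params("wrist")
u=project(p,b["T"],[[.518,-.4005,.158],[.518,-.4005,.122],[.518,-.4005,.177]]); print(u)
hh=cv2.cvtColor(b["im"],cv2.COLOR_RGB2HSV)
m=((hh[:,:,0]>18)&(hh[:,:,0]<36)&(hh[:,:,1]>120)).astype(np.uint8); n,l,st,ce=cv2.connectedComponentsWithStats(m); print("yellow",st[1+np.argsort(-st[1:,4])[:3]].tolist())
x,y=map(int,u[0]); g=(hh[:,:,1]<60).astype(np.uint8); n,l,st,ce=cv2.connectedComponentsWithStats(g); print("dome",st[1+np.argsort(-st[1:,4])[:3]].tolist())
cv2.imwrite("pics/cd.png",np.hstack([a["im"][0:300,180:480,::-1],b["im"][0:300,180:480,::-1]]))
E
```

```text
clock: 40.05
position: [0.6494, 0.0007, 0.1202]
ee_rot: [0.0, 0.981, 0.193, -0.0]
contact_force: [0.4, 0.1, -0.7]
width: 0.0854
gripper_force: 0.0
clock: 40.55
position: [0.5739, -0.0254, 0.262]
ee_rot: [0.002, 0.981, 0.192, 0.002]
contact_force: [-0.2, 0.1, -0.2]
width: 0.0855
gripper_force: 0.0
clock: 40.85
position: [0.5744, -0.0233, 0.2605]
ee_rot: [0.0, 0.981, 0.193, 0.001]
contact_force: [-0.1, -0.8, -0.2]
width: 0.0857
gripper_force: 0.0
wood [[292, 64, 86, 87, 5084], [501, 222, 61, 63, 2820], [589, 341, 51, 39, 441]]
green [[288, 64, 34, 84, 277], [42, 428, 7, 4, 9], [603, 422, 3, 6, 6]]
[ 0.5744 -0.0233  0.2605] [[336.0265 108.8666]
 [334.4449 109.3872]]
clock: 41.3
position: [0.5139, -0.2055, 0.3005]
ee_rot: [0.0, 0.981, 0.193, 0.0]
contact_force: [0.3, -1.1, 0.0]
width: 0.0856
gripper_force: 0.0
clock: 41.8
position: [0.4319, -0.3993, 0.2993]
ee_rot: [0.001, 0.982, 0.19, -0.001]
contact_force: [0.8, 0.2, 0.0]
width: 0.0853
gripper_force: 0.0
clock: 42.1
position: [0.4382, -0.4235, 0.2995]
ee_rot: [-0.001, 0.981, 0.193, -0.0]
contact_force: [0.7, 0.2, 0.5]
width: 0.0855
gripper_force: 0.0
wood [[289, 66, 77, 91, 783], [380, 75, 10, 44, 156], [368, 133, 2, 1, 2]]
green [[306, 461, 3, 3, 5], [125, 424, 4, 4, 5], [337, 458, 2, 4, 4]]
[ 0.4382 -0.4235  0.2995] [[  42.2725  -78.0138]
 [   2.4684 -135.5329]]
[[339.2722  98.2316]
 [337.5856  99.9183]
 [340.3632  97.1411]]
yellow [[303, 126, 21, 16, 32], [132, 448, 3, 3, 4], [34, 444, 2, 3, 3]]
dome [[282, 49, 112, 113, 7123], [25, 389, 161, 91, 4347], [497, 398, 132, 82, 3726]]
```

The cap is now centred: its bounding box centre (335,107) is against the drum's axis at (334,109). I'll check the dome's offset by pixel profile.

```bash
python3 - <<'E'
import numpy as np,cv2
b=np.load("d.npz")["im"]; hh=cv2.cvtColor(cv2.medianBlur(b,3),cv2.COLOR_RGB2HSV)
f=lambda q:"%d/%d/%d"%tuple(q)
print("row100:",[(x,f(hh[100,x])) for x in range(272,412,4)])
print("col339:",[(y,f(hh[y,339])) for y in range(36,176,4)])
E
```

```text
row100: [(272, '100/62/160'), (276, '99/61/160'), (280, '99/61/160'), (284, '99/61/159'), (288, '0/26/80'), (292, '11/156/67'), (296, '20/19/82'), (300, '26/15/123'), (304, '23/15/137'), (308, '20/16/148'), (312, '23/14/151'), (316, '30/8/152'), (320, '40/10/154'), (324, '50/5/155'), (328, '50/5/154'), (332, '105/7/156'), (336, '111/11/159'), (340, '113/13/161'), (344, '111/11/160'), (348, '108/8/157'), (352, '75/3/154'), (356, '36/8/154'), (360, '26/12/152'), (364, '23/16/146'), (368, '20/16/147'), (372, '23/17/139'), (376, '17/18/129'), (380, '26/16/113'), (384, '21/23/77'), (388, '10/145/72'), (392, '99/61/158'), (396, '99/62/160'), (400, '99/61/160'), (404, '99/61/160'), (408, '100/59/159')]
col339: [(36, '99/61/158'), (40, '99/61/158'), (44, '99/61/158'), (48, '99/60/158'), (52, '98/9/113'), (56, '21/13/133'), (60, '17/16/144'), (64, '20/15/150'), (68, '45/7/153'), (72, '53/7/154'), (76, '50/5/154'), (80, '100/5/155'), (84, '105/10/158'), (88, '111/16/161'), (92, '113/14/161'), (96, '114/16/162'), (100, '113/14/161'), (104, '105/7/156'), (108, '50/5/154'), (112, '35/10/153'), (116, '26/12/151'), (120, '23/14/148'), (124, '19/14/144'), (128, '23/14/141'), (132, '20/17/133'), (136, '21/15/116'), (140, '20/15/99'), (144, '14/136/73'), (148, '12/160/43'), (152, '10/157/47'), (156, '10/129/73'), (160, '100/59/155'), (164, '100/61/162'), (168, '99/60/161'), (172, '99/60/161')]
```

The dome spans x 294 to 386 and y 51 to 142, so its centre (340,96.5) is about 1 mm from the stack's axis at (339,98). Everything is seated and the arm is clear, so I hand in.

```bash
python3 -c "
from rig import ticket; print(ticket.sign_off())"
```

```text
the job is handed in; nothing more can be done
None
```

Both hat blocks are stacked as asked (red, yellow, dome on the dark stand; green, pale cap on the white), with every section seated and the jar and weight left alone; I re-centred the cap once, and the job is handed in at about 42 s with no verdict returned.

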